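# Put away the divider kit at the parcel sorting counter

## Task

Put the divider kit away: stack all the loose flat acrylic plates squarely in one pile centred on the birch board, their long sides along its long side and their edges flush, and hang every divider that has a window, out of the slotted stand, by its window on the pegs of the rack, one to a peg. Leave the solid divider in the stand and everything else on the counter where it is.

Things in the scene. Friction and masses are not known exactly. Their poses are not given: they have to be found in the camera images.
- plate0: loose flat plate of smoked grey acrylic, 120 x 64 x 16 mm, about 145 g, lying flat on the counter; all plates are alike; three or four are present. Origin: the centre of its body, 8 mm above what it lies on; x along the 120 mm length, y across the 64 mm width, z along its thickness (up at the start; either face may be up)
- plate1: loose flat plate of smoked grey acrylic, 120 x 64 x 16 mm, about 145 g, lying flat on the counter; all plates are alike; three or four are present. Origin: the centre of its body, 8 mm above what it lies on; x along the 120 mm length, y across the 64 mm width, z along its thickness (up at the start; either face may be up)
- plate2: loose flat plate of smoked grey acrylic, 120 x 64 x 16 mm, about 145 g, lying flat on the counter; all plates are alike; three or four are present. Origin: the centre of its body, 8 mm above what it lies on; x along the 120 mm length, y across the 64 mm width, z along its thickness (up at the start; either face may be up)
- plate3: loose flat plate of smoked grey acrylic, 120 x 64 x 16 mm, about 145 g, lying flat on the counter; all plates are alike; three or four are present. Origin: the centre of its body, 8 mm above what it lies on; x along the 120 mm length, y across the 64 mm width, z along its thickness (up at the start; either face may be up)
- divider0: divider of smoked grey acrylic, a sheet 8 mm thick (along its x), 80 mm wide (y), 150 mm high (z), about 100 g, standing upright in a slot of the stand, with a window (eye) 40 mm wide and 30 mm high through it; the bar above it is 24 mm high. All are alike; two or three are present. Origin: centre of its lower edge, which stands 12 mm above the counter at the start
- eye0 (a point): centre of the window of divider0, 111 mm above its lower edge and 39 mm below its top edge; axes as the divider's
- divider1: divider of smoked grey acrylic, a sheet 8 mm thick (along its x), 80 mm wide (y), 150 mm high (z), about 100 g, standing upright in a slot of the stand, with a window (eye) 40 mm wide and 30 mm high through it; the bar above it is 24 mm high. All are alike; two or three are present. Origin: centre of its lower edge, which stands 12 mm above the counter at the start
- eye1 (a point): centre of the window of divider1, 111 mm above its lower edge and 39 mm below its top edge; axes as the divider's
- divider2: divider of smoked grey acrylic, a sheet 8 mm thick (along its x), 80 mm wide (y), 150 mm high (z), about 100 g, standing upright in a slot of the stand, with a window (eye) 40 mm wide and 30 mm high through it; the bar above it is 24 mm high. All are alike; two or three are present. Origin: centre of its lower edge, which stands 12 mm above the counter at the start
- eye2 (a point): centre of the window of divider2, 111 mm above its lower edge and 39 mm below its top edge; axes as the divider's
- solid: bystander: lower divider of the same acrylic without a window, 8 x 80 x 110 mm, standing in one of the stand's slots; it stays there. Origin: centre of its lower edge; axes as the window dividers'
- stand: slotted birch stand, 224 x 110 x 38 mm, fixed; its four slots lie in a row along its x at 56 mm pitch, each 11 mm wide and 86 mm long (along y), slot floor 12 mm above the counter, 26 mm deep. Origin: centre of its underside; a divider is drawn straight up. A fixed latched steel seal box, 100 x 140 x 90 mm, stands between the stand and the robot
- rack: fixed peg rack: a birch bar 310 mm long (along its y) on two posts, its top 175 mm above the counter, with three steel pegs that point along the rack's -x (roughly towards the robot). Origin: on the counter under the bar; z up. Foot plate 120 x 320 x 10 mm under it, from 40 mm in front of the origin (-x) to 80 mm behind it (+x)
- board: fixed birch pile board, 150 x 94 x 4 mm, with nothing on it. Origin: centre of its underside; x along the 150 mm length, z up; plates are piled on its top, 4 mm above the counter
- cup: bystander: white porcelain cup, 80 mm wide, 85 mm high; origin centre of its underside
- torch: bystander: black pocket torch, 140 mm long along its x, 38 mm thick, lying; origin on the counter under its middle
- fob: bystander: brass padlock key on a fob, about 125 mm long along its x, 6 mm high, lying; origin under the middle of the 55 x 30 mm fob plate, the key to its +x
- stamp: bystander: wooden hand stamp, 46 mm wide, 80 mm high, standing; origin centre of its underside
- peg0 (a point): point on the axis of the peg at the rack's -y end of the rack, about half-way along it, 172.5 mm above the counter; axes as the rack's. The peg is 10 mm thick, pitch to the next 110 mm; it sticks out along the rack's -x from the bar's face, which is 40 mm behind this point (+x), to its round tip 47 mm in front of it (-x), rising 7 mm on the way
- peg1 (a point): point on the axis of the peg at the middle of the rack, about half-way along it, 172.5 mm above the counter; axes as the rack's. The peg is 10 mm thick, pitch to the next 110 mm; it sticks out along the rack's -x from the bar's face, which is 40 mm behind this point (+x), to its round tip 47 mm in front of it (-x), rising 7 mm on the way
- peg2 (a point): point on the axis of the peg at the rack's +y end of the rack, about half-way along it, 172.5 mm above the counter; axes as the rack's. The peg is 10 mm thick, pitch to the next 110 mm; it sticks out along the rack's -x from the bar's face, which is 40 mm behind this point (+x), to its round tip 47 mm in front of it (-x), rising 7 mm on the way
There are look-alikes about, which are no part of the job. What is shaped like the plate2 but purple is not meant.

How it is judged:
At the end, for the whole second after the job is handed in: All plates lie flat in one pile on the board, centres within 15 mm of its centre and 8 mm of each other, long sides within 0.1 rad of its long side; every window divider hangs at rest, within 0.35 rad of upright, on its own peg, window centre within 16 mm of it sideways; bystanders unmoved (horizontal distance between each of plate0, plate1, plate2, plate3 and board below 0.015 m and angle between the x axis of each of plate0, plate1, plate2, plate3 and the x axis of board, either way round below 0.1 rad and angle between the z axis of each of plate0, plate1, plate2, plate3 and the z axis of board, either way round below 0.05 rad and height (world z) of each of plate0, plate1, plate2, plate3 above 0.01 m and linear speed of each of plate0, plate1, plate2, plate3 below 0.02 m/s and horizontal distance between each of plate1, plate2, plate3 and plate0 below 0.008 m and horizontal distance between each of plate2, plate3 and plate1 below 0.008 m and horizontal distance between plate3 and plate2 below 0.008 m and ((x of eye0 in the frame of peg0 between -0.042 and 0.042 m and y of eye0 in the frame of peg0 between -0.016 and 0.016 m and z of eye0 in the frame of peg0 between -0.02 and 0.006 m) or (x of eye0 in the frame of peg1 between -0.042 and 0.042 m and y of eye0 in the frame of peg1 between -0.016 and 0.016 m and z of eye0 in the frame of peg1 between -0.02 and 0.006 m) or (x of eye0 in the frame of peg2 between -0.042 and 0.042 m and y of eye0 in the frame of peg2 between -0.016 and 0.016 m and z of eye0 in the frame of peg2 between -0.02 and 0.006 m)) and angle between each of divider0, divider1, divider2's own z axis and vertical below 0.35 rad and linear speed of each of divider0, divider1, divider2 below 0.03 m/s and contact force between each of divider0, divider1, divider2 and rack above 0.2 N and ((x of eye1 in the frame of peg0 between -0.042 and 0.042 m and y of eye1 in the frame of peg0 between -0.016 and 0.016 m and z of eye1 in the frame of peg0 between -0.02 and 0.006 m) or (x of eye1 in the frame of peg1 between -0.042 and 0.042 m and y of eye1 in the frame of peg1 between -0.016 and 0.016 m and z of eye1 in the frame of peg1 between -0.02 and 0.006 m) or (x of eye1 in the frame of peg2 between -0.042 and 0.042 m and y of eye1 in the frame of peg2 between -0.016 and 0.016 m and z of eye1 in the frame of peg2 between -0.02 and 0.006 m)) and ((x of eye2 in the frame of peg0 between -0.042 and 0.042 m and y of eye2 in the frame of peg0 between -0.016 and 0.016 m and z of eye2 in the frame of peg0 between -0.02 and 0.006 m) or (x of eye2 in the frame of peg1 between -0.042 and 0.042 m and y of eye2 in the frame of peg1 between -0.016 and 0.016 m and z of eye2 in the frame of peg1 between -0.02 and 0.006 m) or (x of eye2 in the frame of peg2 between -0.042 and 0.042 m and y of eye2 in the frame of peg2 between -0.016 and 0.016 m and z of eye2 in the frame of peg2 between -0.02 and 0.006 m)) and horizontal distance between each of eye1, eye2 and eye0 above 0.06 m and horizontal distance between eye2 and eye1 above 0.06 m); the robot touches nothing.
It fails at once if a bystander (cup, torch, key fob, hand stamp) is shifted by more than 40 mm (distance of any of cup, torch, fob, stamp from where it was at the start of the episode above 0.04 m).
It fails at once if the solid divider is shifted by more than 40 mm (distance of solid from where it was at the start of the episode above 0.04 m).
It fails at once if the cup or the hand stamp is tipped over (angle between any of cup, stamp's own z axis and vertical above 0.5 rad).
Of plate0, plate1, plate2, plate3 only 3 to 4 are there at a start; the rules pass over those that are not, and their reading is None.
Of divider0, divider1, divider2 only 2 to 3 are there at a start; the rules pass over those that are not, and their reading is None.
At some moment in a run one of plate0, plate1, plate2, plate3 may be knocked a few centimetres aside while the robot is not near it.
It also fails if it takes over 210 s, if anything falls off the work surface, if the arm or the gripper's body presses on something with over 40 N, if the wrist force passes 120 N, or if a joint passes its speed limit or range.

## Robot

A 7-joint arm with a two-finger parallel gripper is mounted at the origin on the work surface. World frame = base frame: x ahead of the robot, y to its left, z up, the work surface at z = 0. Lengths are in m, angles in rad, forces in N, time in s.
With the tool pointing down it reaches from about 0.35 to 0.9 m from the base axis. Payload 8.1 kg.
Tool frame: the origin (TCP) lies on the centre line of the jaws, within the pads' length; the fingertips stand 14 mm ahead of it and the grasp point (between the pads) lies 5 mm behind it (arm.tip_reach is the distance from the TCP to the fingertips, in m); z points along the fingers, y is the direction in which the jaws open and shut (so a half turn about z gives the same grasp; the last joint's range is limited). The gripper opens to 92 mm and grips with 3 to 60 N. Pads are 19 mm wide; open, the fingers measure 130 mm over their backs; the gripper's body (75 mm by 190 mm) begins 47 mm behind the grasp point.
Start: joints at [1.119, 0.434, 0.025, 1.573, -0.012, 1.134, -0.075], TCP at [0.214, -0.587, 0.241] pointing down, gripper open.
Joint ranges: [-2.62, 2.62], [-0.44, 2.09], [-1.27, 1.32], [0.08, 2.57], [-1.32, 4.46], [0.12, 2], [-2.74, 2.74]. Speed limits (rad/s): [2.22, 2.22, 3.01, 3.01, 3.14, 3.14, 3.14].

## Interface

Orientations are given as a rotation vector (axis times angle).
In Python, from cell import sensors, vision, arm, nets gives the robot as it stands.
- The arm moves only by the shell command python3 -m handwheel 'ROWS' [FORCE]. ROWS is JSON, a list of rows, each an object of numbers: "tx", "ty", "tz": the shift along the tool's x, y, z in cm; "wx", "wy", "wz": the turn, a rotation vector about the tool's x, y, z in degrees; "claw": the opening, from 0 (shut) to 1 (fully open). A call has 1 to 12 rows; each row is the pose to reach, as a shift and turn from the pose commanded when the call began, along the tool's axes at that moment; what a row does not reach only later rows make up. A row lasts 1/12 s, in which the tool goes at most 41.7 mm and 7.16 degrees, less where a joint would pass 70% of its speed; a pose out of reach is approached as far as the arm can. A call with a gripper value outside its range is refused whole. The fingers move at their own pace and stop on an object; FORCE is the grip in N (left out, the last holds). Time passes only in rows, so rows that repeat a pose let the fingers close. It gives the time, the measured TCP pose, the force and the opening at its end, in the units of the state.
- sensors.observe(): the state, without advancing time (a new reading comes with each control period).
- vision.get_image(name): name is "side" or "top" or "wrist"; returns (picture, depth): 480x640x3 uint8, blue, green, red; 480x640 float32, m along the optical axis (not along the pixel's ray), 0 where there is no reading.
- vision.camera_model(name): a dict with "K" (3x3 intrinsics, pixels), "xyz" and "attitude" of the camera in the world; the wrist camera has in their place "hand_eye" (4x4, takes a point from camera to tool coordinates, whose origin is the TCP and whose axes are the flange's). Camera axes: x right, y down, z forward; pixel columns grow to the right and rows downward; lengths in m; the calibration is good to about 2 mm. A picture is of the moment at which its call begins: read the wrist's pose just before it. camera_model takes no time and is no camera call.
- arm.sign_off(): hands the job in, once; it reports no verdict.
Trained networks look in the newest picture that a camera, given by its name, has taken for a name from the list of things; names that differ only in an ending like _2 or _b are one class to them, and where a whole thing is asked for, a point or a joint stands for the part that bears it (a point fixed in the world has none). Each returns a list of dicts, best first, with "score" (0 to 1); they miss things now and then, are a little off and sometimes report something else, mostly with a low value. They report only what shows in the picture. A call takes as long as a camera call. They do not tell look-alikes from the thing itself.
- nets.cut_out(label, camera): "region" (480x640 bool, what is visible of it) and "uv" ([column, row] in pixels, amid what is visible of it).
The state is a dict: "clock": time; "joints": joint angles; "dq": joint speeds; "joint_efforts": joint torques, N m; "position": TCP position; "ee_rot": TCP orientation; "force": force on the tool from outside, world axes, zero at the start; "ft_torque": the same for the moment, N m; "width": opening from 0.0 (shut) to 1.0 (fully open).
Only numpy, scipy, OpenCV 4.12 (cv2) and the standard library are available. Lean on these libraries where they do the work, as an engineer would, in place of code of your own. Each camera call takes 0.05 s, during which the arm holds its last target.

## Working session

There is one attempt and no reset: what is moved stays moved. The work goes in short steps, Python scripts to look and compute and a shell command to move; the robot and the scene stay as the last step left them, time stands still between calls to the robot, and variables do not carry over. Pictures are saved under pics/ and viewed, and the job is handed in when it is done.

```bash
ls -la; mkdir -p pics
cat > h.py <<'E'
import numpy as np, cv2
from scipy.spatial.transform import Rotation as R
from cell import sensors, vision, arm, nets
def cam(name):
    m=vision.camera_model(name)
    return m
E
python3 - <<'E'
from h import *
s=sensors.observe(); print(s)
for n in ["side","top","wrist"]:
    print(n,vision.camera_model(n))
    im,d=vision.get_image(n); cv2.imwrite(f"pics/a_{n}.png",im); np.savez(f"pics/a_{n}.npz",im=im,d=d)
E
```

```text
total 12
drwxr-xr-x  3 agent agent 4096 Dec  7 04:57 .
drwxr-xr-x 23 root  root  4096 Dec  7 04:56 ..
drwxr-xr-x  2 agent agent 4096 Dec  7 04:57 pics
{'clock': 0.0, 'joints': array([ 1.11940467,  0.43524478,  0.02495184,  1.57410592, -0.01156814,
        1.13401522, -0.0751387 ]), 'dq': array([-0.00032614, -0.00101905,  0.00164578,  0.0006105 ,  0.0007958 ,
       -0.00164801, -0.00059792]), 'joint_efforts': array([ 1.01570124e-03, -6.67853594e+01,  9.84716155e-01, -3.14464509e+01,
       -6.05958723e-02,  4.28342598e-02,  1.69063956e-04]), 'position': array([ 0.21337863, -0.58691306,  0.23992778]), 'ee_rot': array([-3.09241729e+00, -5.44718429e-01,  7.00501007e-04]), 'force': array([-1.07747862,  0.57555246,  0.6338272 ]), 'ft_torque': array([-0.04178658, -0.03960061, -0.06858219]), 'width': 0.9978492312147401}
side {'K': array([[470.29080839,   0.        , 315.68940111],
       [  0.        , 470.29080839, 239.53279134],
       [  0.        ,   0.        ,   1.        ]]), 'xyz': array([0.21648498, 0.8043841 , 0.91405585]), 'attitude': array([-0.54077079,  2.69871746, -1.17155145])}
top {'K': array([[477.01306123,   0.        , 315.35227505],
       [  0.        , 477.01306123, 235.49685538],
       [  0.        ,   0.        ,   1.        ]]), 'xyz': array([0.30456693, 0.04362982, 1.26487483]), 'attitude': array([-2.11661318,  2.11758084, -0.2075154 ])}
wrist {'K': array([[389.12103432,   0.        , 320.14073529],
       [  0.        , 389.12103432, 240.49017775],
       [  0.        ,   0.        ,   1.        ]]), 'hand_eye': array([[-8.88622202e-04, -9.58020906e-01, -2.86696971e-01,
         7.81574603e-02],
       [ 9.99999535e-01, -9.58441546e-04,  1.03193451e-04,
         6.52462585e-04],
       [-3.73643772e-04, -2.86696746e-01,  9.58021313e-01,
        -1.44919508e-01],
       [ 0.00000000e+00,  0.00000000e+00,  0.00000000e+00,
         1.00000000e+00]])}
```

View pics/a_top.png

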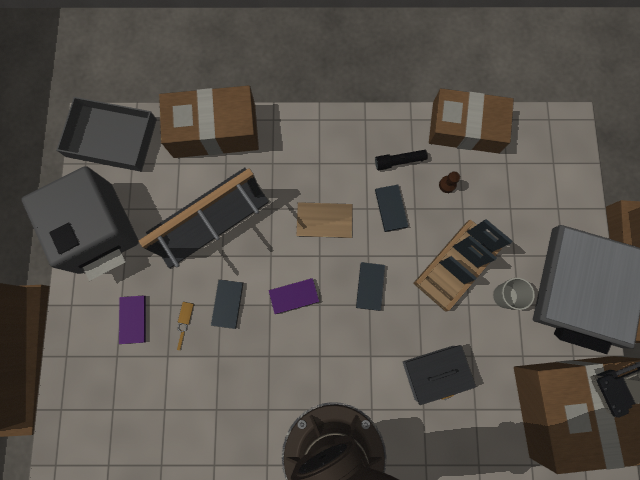

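View pics/a_side.png

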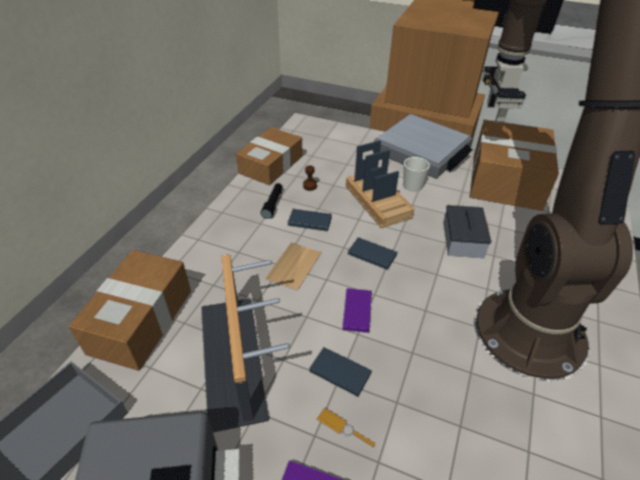

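View pics/a_wrist.png

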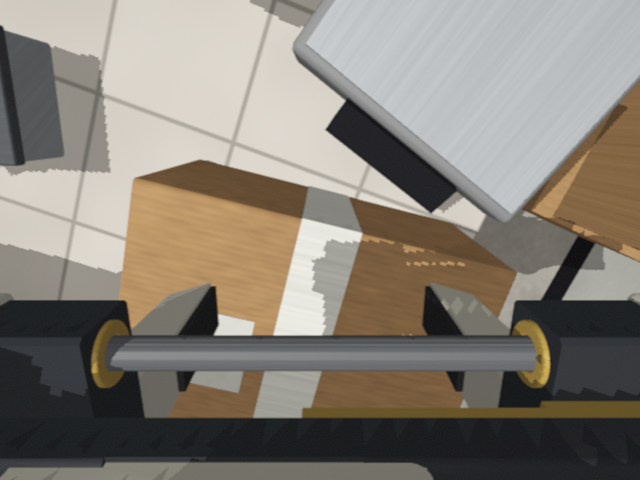

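```bash
cat >> h.py <<'E'
def pose(name):
    m=vision.camera_model(name); K=m["K"]
    if name!="wrist":
        T=np.eye(4); T[:3,:3]=R.from_rotvec(m["attitude"]).as_matrix(); T[:3,3]=m["xyz"]
    else:
        s=sensors.observe(); B=np.eye(4); B[:3,:3]=R.from_rotvec(s["ee_rot"]).as_matrix(); B[:3,3]=s["position"]
        T=B@m["hand_eye"]
    return K,T
def grab(name):
    K,T=pose(name); im,d=vision.get_image(name); return im,d,K,T
def cloud(d,K,T):
    v,u=np.mgrid[0:480,0:640]
    P=np.stack([(u-K[0,2])/K[0,0]*d,(v-K[1,2])/K[1,1]*d,d],-1)
    W=P@T[:3,:3].T+T[:3,3]; W[d<=0]=np.nan
    return W
def onplane(uv,z,K,T):
    uv=np.atleast_2d(np.asarray(uv,float))
    r=np.c_[(uv[:,0]-K[0,2])/K[0,0],(uv[:,1]-K[1,2])/K[1,1],np.ones(len(uv))]@T[:3,:3].T
    return T[:3,3]+r*((z-T[2,3])/r[:,2])[:,None]
def proj(P,K,T):
    p=(np.atleast_2d(P)-T[:3,3])@T[:3,:3]; return p[:,:2]/p[:,2:]*[K[0,0],K[1,1]]+[K[0,2],K[1,2]]
E
python3 - <<'E'
from h import *
z=np.load("pics/a_top.npz"); im,d=z["im"],z["d"]; K,T=pose("top"); W=cloud(d,K,T)
for n,uv in dict(p1=(392,207),p2=(371,286),p3=(228,303),purp=(295,296),board=(325,220),floor=(270,350),bar=(200,208),box=(440,372)).items():
    print(n,np.round(W[uv[1],uv[0]],3))
cv2.imwrite("pics/z_top.png",cv2.resize(im[200:330,390:560],None,fx=4.5,fy=4.5,interpolation=cv2.INTER_CUBIC))
cv2.imwrite("pics/z_top2.png",cv2.resize(im[150:290,120:310],None,fx=4,fy=4,interpolation=cv2.INTER_CUBIC))
z=np.load("pics/a_side.npz");cv2.imwrite("pics/z_side.png",cv2.resize(z["im"][130:240,330:450],None,fx=5,fy=5,interpolation=cv2.INTER_CUBIC))
for n in ["plate0","divider0","eye0","solid","stand","rack","board","cup","peg0"]:
    try:
        for r in nets.cut_out(n,"top"): print(n,round(r["score"],2),np.round(r["uv"]),r["region"].sum())
    except Exception as e: print(n,e)
E
```

```text
p1 [ 0.633 -0.162  0.014]
p2 [ 0.419 -0.1    0.013]
p3 [0.375 0.272 0.017]
purp [0.393 0.098 0.023]
board [0.598 0.02  0.008]
floor [0.256 0.163 0.003]
bar [0.588 0.317 0.176]
box [ 0.206 -0.256  0.067]
plate0 0.98 [227. 305.] 1185
plate0 0.81 [293. 294.] 1220
plate0 0.75 [392. 207.] 1094
plate0 0.56 [132. 322.] 1254
plate0 0.55 [368. 286.] 1192
divider0 0.93 [475. 253.] 719
divider0 0.85 [487. 239.] 738
divider0 0.35 [390. 206.] 1051
eye0 0.9 [474. 254.] 758
solid 0.83 [456. 272.] 462
stand 0.84 [451. 279.] 2328
stand 0.31 [370. 286.] 1151
stand 0.26 [457. 273.] 397
rack 0.74 [204. 218.] 5398
board 0.93 [325. 216.] 1873
cup 0.64 [515. 292.] 1037
peg0 0.97 [206. 217.] 5553
peg0 0.46 [450. 274.] 2405
```

View pics/z_top.png

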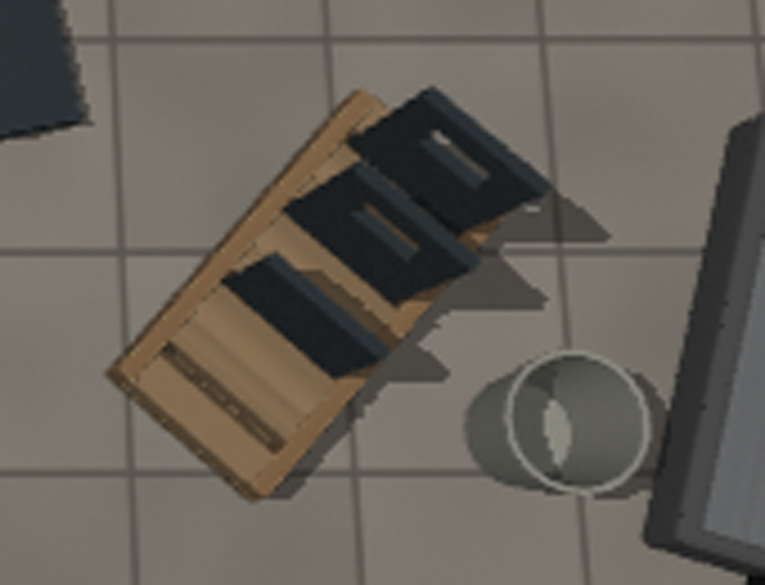

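View pics/z_side.png

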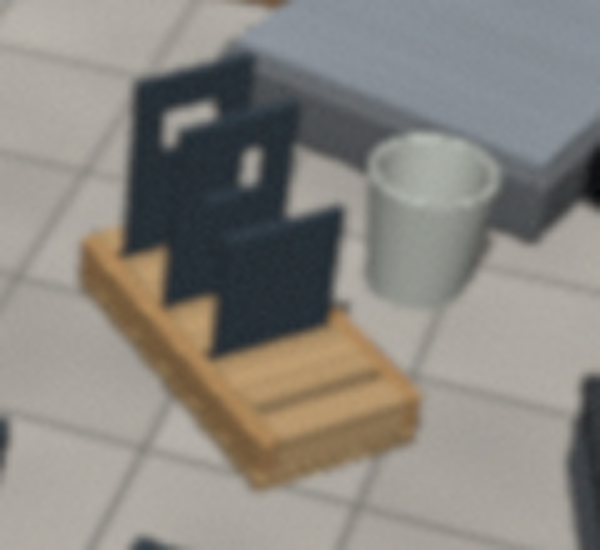

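View pics/z_top2.png

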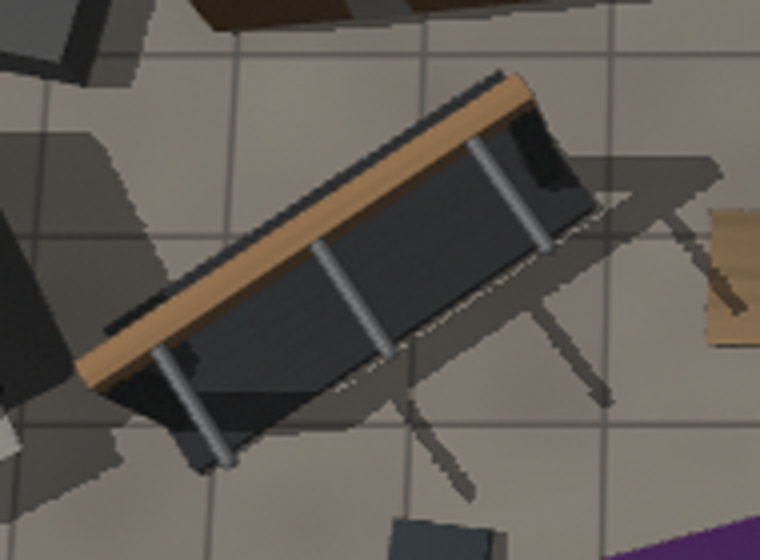

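```bash
cat >> h.py <<'E'
def rect(mask,z,K,T,erode=0):
    """min-area rectangle of mask's border, cast on plane z: centre, sizes (long, short), yaw of the long side"""
    m=mask.astype(np.uint8)
    n,l,st,_=cv2.connectedComponentsWithStats(m); k=1+np.argmax(st[1:,4]); m=(l==k).astype(np.uint8)
    c=max(cv2.findContours(m,cv2.RETR_EXTERNAL,cv2.CHAIN_APPROX_NONE)[0],key=len)[:,0]
    P=onplane(c,z,K,T)[:,:2]
    (cx,cy),(w,h),a=cv2.minAreaRect((P*1000).astype(np.float32))
    a=np.radians(a)
    if w<h: w,h,a=h,w,a+np.pi/2
    a=(a+np.pi/2)%np.pi-np.pi/2
    return np.r_[cx,cy,w,h]/1000,np.degrees(a)
def greymask(im):
    hsv=cv2.cvtColor(im,cv2.COLOR_BGR2HSV); h,s,v=cv2.split(hsv)
    return ((h>90)&(h<125)&(s>45)&(v<110)).astype(np.uint8)
def woodmask(im):
    h,s,v=cv2.split(cv2.cvtColor(im,cv2.COLOR_BGR2HSV))
    return ((h>8)&(h<25)&(s>70)&(v>60)).astype(np.uint8)
E
python3 - <<'E'
from h import *
z=np.load("pics/a_top.npz"); im,d=z["im"],z["d"]; K,T=pose("top"); W=cloud(d,K,T)
hsv=cv2.cvtColor(im,cv2.COLOR_BGR2HSV)
for uv in [(392,207),(371,286),(228,303),(295,296),(325,220),(430,285),(200,208),(270,350)]: print(uv,hsv[uv[1],uv[0]])
def at(mask,uv,r=45):
    n,l=cv2.connectedComponents(mask); 
    return l==l[uv[1],uv[0]]
g=greymask(im); w=woodmask(im)
for uv in [(392,207),(371,286),(228,303)]: print("plate",uv,*[np.round(x,3) for x in rect(at(g,uv),0.016,K,T)])
print("board",*[np.round(x,3) for x in rect(at(w,(325,220)),0.004,K,T)])
b=at(w,(200,208)); print("bar",*[np.round(x,3) for x in rect(b,0.175,K,T)], np.nanmedian(W[...,2][b]))
zz=W[...,2]; st=((abs(zz-0.038)<0.008)&(w>0)).astype(np.uint8)
st[:, :400]=0;st[:,530:]=0
print("stand",*[np.round(x,3) for x in rect(at(w,(430,285)),0.038,K,T)])
# divider tops
m=(zz>0.15)&(zz<0.175); m[:,:440]=0;m[:,530:]=0;m[:200]=0;m[330:]=0
P=W[m]; print(len(P),np.round(P[::6],3).tolist())
E
```

```text
(392, 207) [100  44  52]
(371, 286) [102  46  56]
(228, 303) [100  37  62]
(295, 296) [139 146  89]
(325, 220) [ 16  99 116]
(430, 285) [ 16  98 130]
(200, 208) [ 16 116 123]
(270, 350) [ 18  28 120]
plate (392, 207) [0.608 0.035 1.892 1.314] 89.909
plate (371, 286) [ 0.42  -0.096  0.114  0.06 ] -7.353
plate (228, 303) [0.608 0.035 1.892 1.314] 89.909
board [0.6   0.022 0.149 0.094] 88.081
bar [0.592 0.327 0.309 0.021] -54.648 0.17603827732222588
stand [ 0.473 -0.324  0.231  0.113] -42.229
374 [[0.564, -0.357, 0.162], [0.561, -0.355, 0.155], [0.559, -0.352, 0.154], [0.556, -0.365, 0.165], [0.555, -0.367, 0.159], [0.552, -0.363, 0.164], [0.551, -0.363, 0.155], [0.55, -0.375, 0.162], [0.547, -0.374, 0.164], [0.545, -0.375, 0.161], [0.544, -0.372, 0.156], [0.542, -0.383, 0.164], [0.54, -0.379, 0.162], [0.539, -0.376, 0.157], [0.537, -0.388, 0.163], [0.535, -0.386, 0.162], [0.533, -0.384, 0.161], [0.532, -0.382, 0.153], [0.531, -0.393, 0.161], [0.529, -0.391, 0.159], [0.528, -0.387, 0.151], [0.525, -0.396, 0.164], [0.525, -0.391, 0.151], [0.523, -0.402, 0.161], [0.52, -0.322, 0.165], [0.
[... 195 characters left out ...]
 -0.409, 0.164], [0.511, -0.325, 0.163], [0.513, -0.405, 0.151], [0.511, -0.415, 0.162], [0.508, -0.329, 0.165], [0.508, -0.407, 0.167], [0.506, -0.331, 0.164], [0.507, -0.41, 0.16], [0.504, -0.332, 0.161], [0.506, -0.41, 0.154], [0.502, -0.339, 0.161], [0.5, -0.337, 0.16], [0.499, -0.335, 0.15], [0.497, -0.346, 0.16], [0.495, -0.343, 0.163], [0.493, -0.342, 0.156], [0.492, -0.355, 0.161], [0.49, -0.354, 0.164], [0.487, -0.351, 0.165], [0.486, -0.352, 0.154], [0.484, -0.362, 0.166], [0.483, -0.361, 0.163], [0.48, -0.358, 0.162], [0.478, -0.361, 0.16], [0.477, -0.36, 0.151], [0.475, -0.369, 0.164], [0.474, -0.366, 0.159], [0.472, -0.365, 0.153], [0.471, -0.376, 0.163], [0.468, -0.373, 0.152]]
```

```bash
cat >> h.py <<'E'
def go(xyz,xyaw,down=True):
    """numbers of the row that takes the tool to xyz, pointing down, tool x at yaw (deg)"""
    s=sensors.observe(); B=R.from_rotvec(s["ee_rot"]).as_matrix(); c,q=np.cos(np.radians(xyaw)),np.sin(np.radians(xyaw))
    G=np.array([[c,q,0],[q,-c,0],[0,0,-1]])
    t=B.T@(np.asarray(xyz)-s["position"])*100; w=np.degrees(R.from_matrix(B.T@G).as_rotvec())
    print("t",np.round(t,2),"w",np.round(w,2),"| now",np.round(s["position"],4),"yaw",round(np.degrees(np.arctan2(B[1,0],B[0,0])),2),"clk",round(s["clock"],2),"w",round(s["width"],3))
E
python3 - <<'E'
from h import *
z=np.load("pics/a_top.npz"); im,d=z["im"],z["d"]; K,T=pose("top"); W=cloud(d,K,T); zz=W[...,2]
m=(zz>0.13)&(zz<0.175); m[:,:440]=0;m[:,530:]=0;m[:200]=0;m[330:]=0
n,l,st,c=cv2.connectedComponentsWithStats(m.astype(np.uint8))
for k in range(1,n):
    if st[k,4]<40: continue
    P=W[l==k]; P=P[P[:,2]>0.157]
    (cx,cy),(w,h),a=cv2.minAreaRect((P[:,:2]*1000).astype(np.float32)); print(k,len(P),cx,cy,w,h,a)
    q=np.polyfit(P[:,0],P[:,1],1); print("dir",np.degrees(np.arctan(q[0])), P[:,:2].mean(0))
# pegs: points near z 0.17-0.19 in front of bar
o=np.array([0.592,0.327]); x=np.array([np.cos(np.radians(35.35)),np.sin(np.radians(35.35))]); y=np.array([-x[1],x[0]])
u=(W[...,:2]-o)@x; v=(W[...,:2]-o)@y
m=(zz>0.155)&(zz<0.2)&(u<-0.015)&(u>-0.13)&(abs(v)<0.16)
for lo,hi in [(-.16,-.055),(-.055,.055),(.055,.16)]:
    k=m&(v>lo)&(v<hi); print(k.sum(), np.round([np.median(v[k]),u[k].min(),u[k].max()],4), np.polyfit(u[k],v[k],1),np.polyfit(u[k],zz[k],1))
bm=(abs(zz-0.175)<0.01)&(abs(v)<0.17)&(abs(u)<0.02); print("bar u",np.percentile(u[bm],[1,50,99]), np.percentile(v[bm],[0,1,99,100]))
E
```

```text
1 146 535.6427001953125 -385.0662536621094 80.45912170410156 11.216474533081055 47.8297119140625
dir 46.83440359693958 [ 0.53482963 -0.38506705]
2 146 496.7040710449219 -345.57958984375 79.62794494628906 11.161343574523926 47.728580474853516
dir 46.77839506214226 [ 0.4958629  -0.34489137]
137 [-0.1102 -0.0973 -0.0152] [-0.00870891 -0.11067593] [-0.08084786  0.17332984]
145 [-0.0007 -0.0981 -0.0162] [-0.00453214 -0.0009023 ] [-0.0889076   0.17314062]
149 [ 0.109  -0.0962 -0.0151] [-0.00309866  0.10894717] [-0.07735449  0.17347843]
bar u [-0.01754877 -0.00298083  0.00937264] [-0.15541608 -0.15153501  0.15051126  0.15512661]
```

Run:
```python
from h import *
go([0.5503,-0.3687,0.33],47.8)
```

```text
t [39.12 -9.05 -8.93] w [  0.     0.   -27.82] | now [ 0.2136 -0.5874  0.2408] yaw 19.98 clk 0.6 w 0.999
```

```bash
python3 -m handwheel '[{"tz":-6},{"tz":-9},{"tx":20,"ty":-4.5,"tz":-9,"wz":-14,"claw":0.4},{"tx":39.1,"ty":-9,"tz":-9,"wz":-27.8,"claw":0.4},{"tx":39.1,"ty":-9,"tz":-9,"wz":-27.8,"claw":0.4},{"tx":39.1,"ty":-9,"tz":-9,"wz":-27.8,"claw":0.4},{"tx":39.1,"ty":-9,"tz":-9,"wz":-27.8,"claw":0.4},{"tx":39.1,"ty":-9,"tz":-9,"wz":-27.8,"claw":0.4},{"tx":39.1,"ty":-9,"tz":-9,"wz":-27.8,"claw":0.4},{"tx":39.1,"ty":-9,"tz":-9,"wz":-27.8,"claw":0.4},{"tx":39.1,"ty":-9,"tz":-9,"wz":-27.8,"claw":0.4},{"tx":39.1,"ty":-9,"tz":-9,"wz":-27.8,"claw":0.4}]' 30
python3 - <<'E'
from h import *
go([0.5503,-0.3687,0.145],47.8)
im,d,K,T=grab("wrist"); cv2.imwrite("pics/b_wrist.png",im)
W=cloud(d,K,T)
for c in [(0.5355,-0.385),(0.4965,-0.345)]: print(proj([*c,0.162],K,T))
m=(W[...,2]>0.156)&(W[...,2]<0.168)&(abs(W[...,0]-.52)<.08)&(abs(W[...,1]+.365)<.08)
n,l,st,c=cv2.connectedComponentsWithStats(m.astype(np.uint8))
for k in range(1,n):
    if st[k,4]>100: P=W[l==k]; print(st[k],cv2.minAreaRect((P[:,:2]*1000).astype(np.float32)),np.median(P[:,2]))
E
```

```text
t [39.12 -9.05  9.57] w [  0.     0.   -27.82] | now [ 0.2136 -0.5874  0.2408] yaw 19.98 clk 0.6 w 0.999
[[  77.21724519 -792.248827  ]]
[[ -55.99017173 -679.69114815]]invalid input
```

View pics/b_wrist.png

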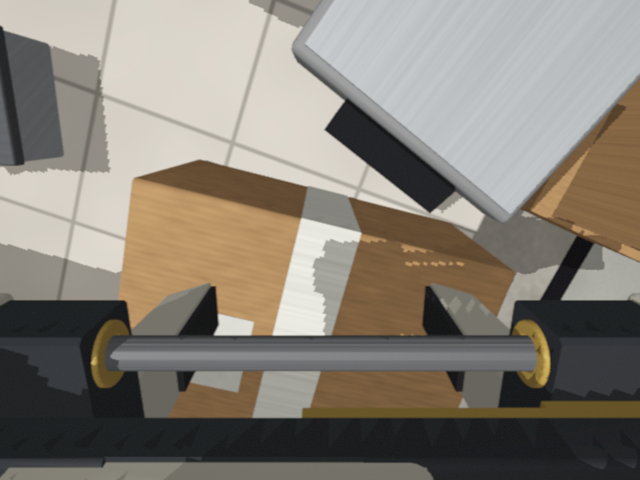

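```bash
python3 -m handwheel '[{"tx":0,"ty":0,"tz":-4,"wx":0,"wy":0,"wz":0,"claw":1},{"tx":0,"ty":0,"tz":-8,"wx":0,"wy":0,"wz":0,"claw":1}]' 30
```

```text
clock: 0.82
position: [0.213, -0.5859, 0.3195]
ee_rot: [-3.089, -0.544, 0.002]
force: [1.1, -2.4, 1.3]
width: 1.001
```

```bash
python3 -m handwheel '[{"tx":4,"ty":-1,"tz":-1,"wx":0,"wy":0,"wz":-4,"claw":0.4},{"tx":39.1,"ty":-9,"tz":-1,"wx":0,"wy":0,"wz":-27.8,"claw":0.4},{"tx":39.1,"ty":-9,"tz":-1,"wx":0,"wy":0,"wz":-27.8,"claw":0.4},{"tx":39.1,"ty":-9,"tz":-1,"wx":0,"wy":0,"wz":-27.8,"claw":0.4},{"tx":39.1,"ty":-9,"tz":-1,"wx":0,"wy":0,"wz":-27.8,"claw":0.4},{"tx":39.1,"ty":-9,"tz":-1,"wx":0,"wy":0,"wz":-27.8,"claw":0.4},{"tx":39.1,"ty":-9,"tz":-1,"wx":0,"wy":0,"wz":-27.8,"claw":0.4},{"tx":39.1,"ty":-9,"tz":-1,"wx":0,"wy":0,"wz":-27.8,"claw":0.4},{"tx":39.1,"ty":-9,"tz":-1,"wx":0,"wy":0,"wz":-27.8,"claw":0.4},{"tx":39.1,"ty":-9,"tz":-1,"wx":0,"wy":0,"wz":-27.8,"claw":0.4},{"tx":39.1,"ty":-9,"tz":-1,"wx":0,"wy":0,"wz":-27.8,"claw":0.4},{"tx":39.1,"ty":-9,"tz":-1,"wx":0,"wy":0,"wz":-27.8,"claw":0.4}]' 30
cat > look1.py <<'E'
from h import *
import sys
go([0.5503,-0.3687,0.145],47.8)
im,d,K,T=grab("wrist"); cv2.imwrite("pics/%s.png"%sys.argv[1],im)
W=cloud(d,K,T)
for c in [(0.5355,-0.385),(0.4965,-0.345)]: print(proj([*c,0.162],K,T))
m=(W[...,2]>0.156)&(W[...,2]<0.168)&(abs(W[...,0]-.52)<.08)&(abs(W[...,1]+.365)<.08)
n,l,st,c=cv2.connectedComponentsWithStats(m.astype(np.uint8))
for k in range(1,n):
    if st[k,4]>100: P=W[l==k]; print(st[k],cv2.minAreaRect((P[:,:2]*1000).astype(np.float32)),np.median(P[:,2]))
E
python3 look1.py c_wrist
```

```text
clock: 1.82
position: [0.5519, -0.3673, 0.3302]
ee_rot: [-2.869, -1.278, -0.0]
force: [-0.6, -1.7, 1.3]
width: 0.399
t [-2.200e-01 -1.000e-02  1.852e+01] w [-0.04 -0.03  0.21] | now [ 0.5519 -0.3673  0.3302] yaw 48.01 clk 1.82 w 0.399
[[318.91421788 249.80962763]]
[[252.81785509 245.75114451]]
[249 199  14  90 955] ((498.57440185546875, -346.2648620605469), (77.72119140625, 8.325175285339355), 47.585838317871094) 0.16289146102801522
[317 203  11  92 841] ((536.956298828125, -387.0792236328125), (80.87135314941406, 7.8860344886779785), 47.575645446777344) 0.1630217136015928
```

View pics/c_wrist.png

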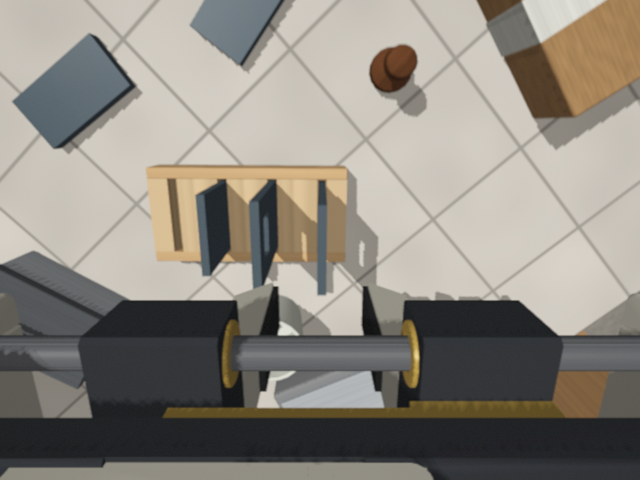

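```bash
python3 -c "
from h import *
go([0.5511,-0.3697,0.145],47.6)"
python3 -m handwheel '[{"tx":-0.2,"ty":0.1,"tz":4,"wx":0,"wy":0,"wz":0.3,"claw":0.4},{"tx":-0.2,"ty":0.1,"tz":8,"wx":0,"wy":0,"wz":0.3,"claw":0.4},{"tx":-0.2,"ty":0.1,"tz":12,"wx":0,"wy":0,"wz":0.3,"claw":0.4},{"tx":-0.2,"ty":0.1,"tz":14,"wx":0,"wy":0,"wz":0.3,"claw":0.4},{"tx":-0.2,"ty":0.1,"tz":16,"wx":0,"wy":0,"wz":0.3,"claw":0.4},{"tx":-0.2,"ty":0.1,"tz":17.5,"wx":0,"wy":0,"wz":0.3,"claw":0.4},{"tx":-0.2,"ty":0.1,"tz":18.5,"wx":0,"wy":0,"wz":0.3,"claw":0.4},{"tx":-0.2,"ty":0.1,"tz":18.5,"wx":0,"wy":0,"wz":0.3,"claw":0.4}]' 30
python3 -c "
from h import *
go([0.5511,-0.3697,0.145],47.6)
im,d,K,T=grab('wrist'); cv2.imwrite('pics/d_wrist.png',im)"
```

```text
t [ 0.02  0.1  18.54] w [-0.02  0.04  0.23] | now [ 0.5503 -0.3691  0.3304] yaw 47.83 clk 1.87 w 0.4
clock: 2.53
position: [0.5473, -0.3723, 0.1437]
ee_rot: [-2.875, -1.261, 0.004]
force: [-1.1, 0.7, -0.0]
width: 0.401
t [ 0.45  0.1  -0.13] w [-0.18  0.09 -0.25] | now [ 0.5473 -0.3723  0.1437] yaw 47.35 clk 2.53 w 0.401
```

View pics/d_wrist.png

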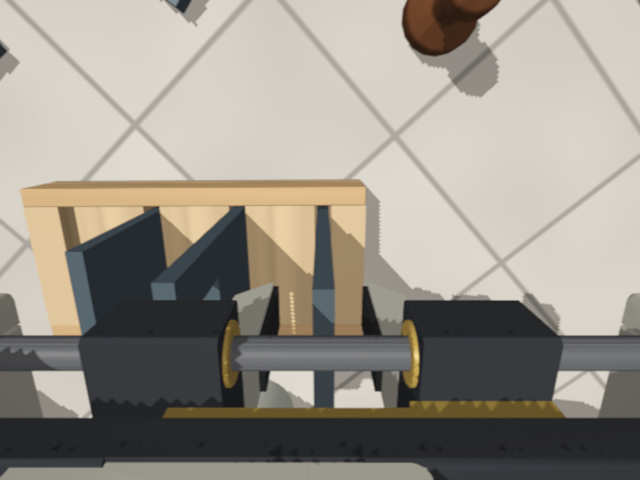

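```bash
python3 -m handwheel '[{"tx":0,"ty":0,"tz":0,"wx":0,"wy":0,"wz":0,"claw":0.4},{"tx":0,"ty":0,"tz":0,"wx":0,"wy":0,"wz":0,"claw":0.0},{"tx":0,"ty":0,"tz":0,"wx":0,"wy":0,"wz":0,"claw":0.0},{"tx":0,"ty":0,"tz":0,"wx":0,"wy":0,"wz":0,"claw":0.0},{"tx":0,"ty":0,"tz":0,"wx":0,"wy":0,"wz":0,"claw":0.0},{"tx":0,"ty":0,"tz":0,"wx":0,"wy":0,"wz":0,"claw":0.0}]' 30
python3 -c "
from h import *
go([0.5511,-0.3697,0.145],47.6)"
```

```text
clock: 3.08
position: [0.5498, -0.3714, 0.1461]
ee_rot: [2.875, 1.265, 0.0]
force: [0.4, 0.1, -0.4]
width: 0.088
t [ 0.21 -0.02  0.11] w [ 0.03 -0.   -0.11] | now [ 0.5498 -0.3714  0.1461] yaw 47.49 clk 3.08 w 0.088
```

```bash
cat >> h.py <<'E'
o=np.array([0.592,0.327]); rx=np.array([0.8156,0.5786]); ry=np.array([-0.5786,0.8156])
def pegp(k,u,off,z):  # tool point for eye at peg-frame x=u
    p=o-0.052*rx+ry*[-0.110,-0.001,0.109][k]+u*rx+off*ry; return [*p,z]
E
python3 -m handwheel '[{"tx":0,"ty":0,"tz":-1,"wx":0,"wy":0,"wz":0,"claw":0.0},{"tx":0,"ty":0,"tz":-3,"wx":0,"wy":0,"wz":0,"claw":0.0},{"tx":0,"ty":0,"tz":-6,"wx":0,"wy":0,"wz":0,"claw":0.0},{"tx":0,"ty":0,"tz":-10,"wx":0,"wy":0,"wz":0,"claw":0.0},{"tx":0,"ty":0,"tz":-14,"wx":0,"wy":0,"wz":0,"claw":0.0},{"tx":0,"ty":0,"tz":-18,"wx":0,"wy":0,"wz":0,"claw":0.0},{"tx":0,"ty":0,"tz":-21,"wx":0,"wy":0,"wz":0,"claw":0.0},{"tx":0,"ty":0,"tz":-21,"wx":0,"wy":0,"wz":0,"claw":0.0},{"tx":0,"ty":0,"tz":-21,"wx":0,"wy":0,"wz":0,"claw":0.0}]' 30
python3 -c "
from h import *
im,d,K,T=grab('side'); cv2.imwrite('pics/e.png',im)
go(pegp(2,-0.102,0.020,0.36),125.35)"
```

```text
clock: 3.83
position: [0.5504, -0.3716, 0.3586]
ee_rot: [2.872, 1.263, 0.004]
force: [0.4, -0.5, -2.0]
width: 0.086
t [ 41.99 -59.91  -0.41] w [ 5.000e-02  3.000e-02 -7.786e+01] | now [ 0.5496 -0.3712  0.3563] yaw 47.49 clk 3.88 w 0.084
```

View pics/e.png

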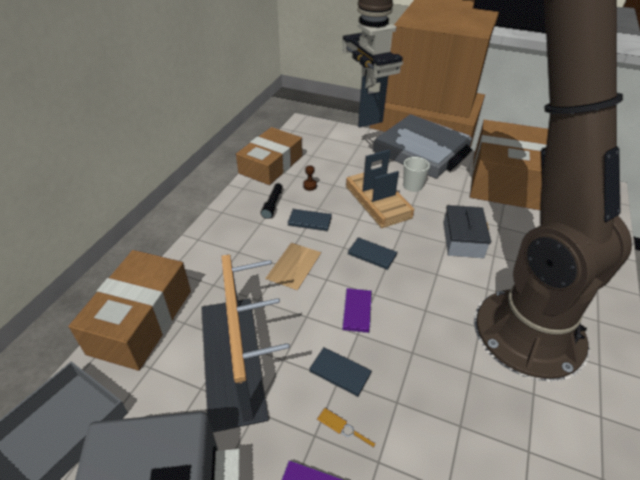

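```bash
python3 -m handwheel '[{"tx":1.5,"ty":-2,"tz":0,"wx":0,"wy":0,"wz":-3,"claw":0.0},{"tx":4,"ty":-5,"tz":0,"wx":0,"wy":0,"wz":-8,"claw":0.0},{"tx":6.5,"ty":-8,"tz":0,"wx":0,"wy":0,"wz":-13,"claw":0.0},{"tx":9,"ty":-11,"tz":0,"wx":0,"wy":0,"wz":-18,"claw":0.0},{"tx":11.5,"ty":-14,"tz":0,"wx":0,"wy":0,"wz":-23,"claw":0.0},{"tx":14,"ty":-17,"tz":0,"wx":0,"wy":0,"wz":-28,"claw":0.0},{"tx":16.5,"ty":-20.5,"tz":0,"wx":0,"wy":0,"wz":-33,"claw":0.0},{"tx":19,"ty":-24,"tz":0,"wx":0,"wy":0,"wz":-38,"claw":0.0},{"tx":21.5,"ty":-27.5,"tz":0,"wx":0,"wy":0,"wz":-43,"claw":0.0},{"tx":24,"ty":-31,"tz":0,"wx":0,"wy":0,"wz":-48,"claw":0.0},{"tx":26,"ty":-34,"tz":0,"wx":0,"wy":0,"wz":-52,"claw":0.0},{"tx":28,"ty":-37,"tz":0,"wx":0,"wy":0,"wz":-56,"claw":0.0}]' 30
python3 -c "
from h import *
go(pegp(2,-0.102,0.020,0.36),125.35)"
```

```text
clock: 4.88
position: [0.4642, 0.0875, 0.3545]
ee_rot: [-1.938, -2.47, 0.003]
force: [0.3, -0.2, -1.4]
width: 0.086
t [26.55 -0.95 -0.54] w [ -0.14  -0.04 -21.58] | now [0.4642 0.0875 0.3545] yaw 103.77 clk 4.88 w 0.086
```

```bash
python3 -m handwheel '[{"tx":3,"ty":0,"tz":0,"wx":0,"wy":0,"wz":-4,"claw":0.0},{"tx":6.5,"ty":0,"tz":0,"wx":0,"wy":0,"wz":-8,"claw":0.0},{"tx":10,"ty":-0.3,"tz":0,"wx":0,"wy":0,"wz":-12,"claw":0.0},{"tx":14,"ty":-0.5,"tz":0,"wx":0,"wy":0,"wz":-16,"claw":0.0},{"tx":18,"ty":-0.9,"tz":0,"wx":0,"wy":0,"wz":-20,"claw":0.0},{"tx":22,"ty":-0.9,"tz":0,"wx":0,"wy":0,"wz":-21.6,"claw":0.0},{"tx":25,"ty":-0.9,"tz":0,"wx":0,"wy":0,"wz":-21.6,"claw":0.0},{"tx":26.5,"ty":-0.9,"tz":0,"wx":0,"wy":0,"wz":-21.6,"claw":0.0},{"tx":26.5,"ty":-0.9,"tz":0,"wx":0,"wy":0,"wz":-21.6,"claw":0.0},{"tx":26.5,"ty":-0.9,"tz":0,"wx":0,"wy":0,"wz":-21.6,"claw":0.0}]' 30
python3 -c "
from h import *
go(pegp(2,-0.102,0.020,0.199),125.35)
im,d,K,T=grab('side'); cv2.imwrite('pics/f.png',im)
im,d,K,T=grab('wrist'); cv2.imwrite('pics/f2.png',im)"
```

```text
clock: 5.72
position: [0.3948, 0.3407, 0.3542]
ee_rot: [-1.445, -2.788, 0.004]
force: [1.0, 0.5, -1.0]
width: 0.085
t [ 0.37 -0.06 15.52] w [-0.17  0.   -0.13] | now [0.3948 0.3407 0.3542] yaw 125.22 clk 5.72 w 0.085
```

View pics/f.png

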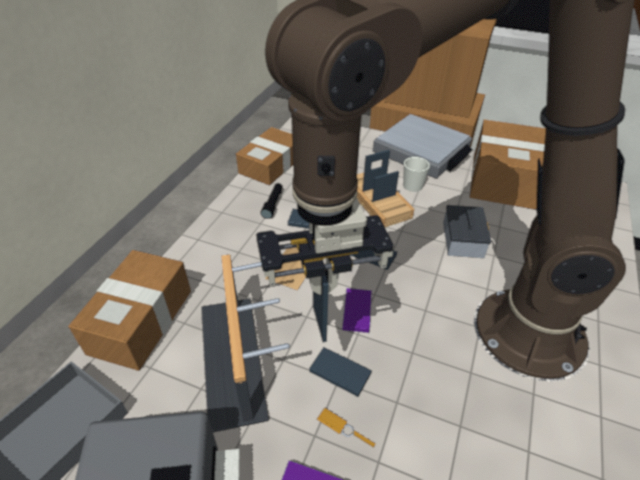

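View pics/f2.png

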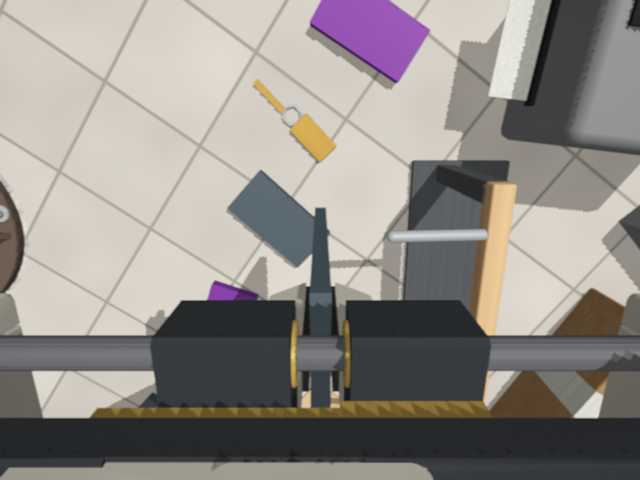

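Run:
```python
from h import *
im,d,K,T=grab('wrist'); W=cloud(d,K,T); zz=W[...,2]
u=(W[...,:2]-o)@rx; v=(W[...,:2]-o)@ry
k=(zz>0.16)&(zz<0.2)&(u<-0.015)&(u>-0.13)&(v>.08)&(v<.14)
print(k.sum(),np.median(v[k]),np.polyfit(u[k],v[k],1),np.polyfit(u[k],zz[k],1),u[k].min())
# held divider: points
B=sensors.observe()["position"]
k=(zz>B[2]-0.13)&(zz<B[2]+0.03)&(np.hypot(W[...,0]-B[0],W[...,1]-B[1])<0.09)
kk=np.zeros_like(k);kk[200:300,300:345]=1;k&=kk
P=W[k];print(np.median(P[:,2]))
t=P[abs(P[:,2]-np.percentile(P[:,2],95))<0.006]
print("top z",np.median(t[:,2]),"y extents rel tool",((t[:,:2]-B[:2])@ry).min(),((t[:,:2]-B[:2])@ry).max())
```

```text
1051 0.10915398844801387 [-0.00498882  0.10855142] [-0.08258131  0.1730307 ] -0.09573980381557516
0.345790333194035
top z 0.37093120784143124 y extents rel tool 0.016153727305491097 0.020118472872214514
```

```bash
python3 -m handwheel '[{"tx":0.3,"ty":0,"tz":3,"wx":0,"wy":0,"wz":0,"claw":0.0},{"tx":0.3,"ty":0,"tz":6,"wx":0,"wy":0,"wz":0,"claw":0.0},{"tx":0.3,"ty":0,"tz":9,"wx":0,"wy":0,"wz":0,"claw":0.0},{"tx":0.3,"ty":0,"tz":12,"wx":0,"wy":0,"wz":0,"claw":0.0},{"tx":0.3,"ty":0,"tz":14,"wx":0,"wy":0,"wz":0,"claw":0.0},{"tx":0.3,"ty":0,"tz":15.5,"wx":0,"wy":0,"wz":0,"claw":0.0},{"tx":0.3,"ty":0,"tz":15.5,"wx":0,"wy":0,"wz":0,"claw":0.0},{"tx":0.3,"ty":0,"tz":15.5,"wx":0,"wy":0,"wz":0,"claw":0.0},{"tx":0.3,"ty":0,"tz":15.5,"wx":0,"wy":0,"wz":0,"claw":0.0}]' 30
python3 -c "
from h import *
go(pegp(2,0,0.020,0.199),125.35)
im,d,K,T=grab('side'); cv2.imwrite('pics/g.png',cv2.resize(im[200:420,180:460],None,fx=2.8,fy=2.7))
im,d,K,T=grab('top'); cv2.imwrite('pics/g2.png',im)"
```

```text
clock: 6.62
position: [0.3947, 0.3431, 0.2018]
ee_rot: [1.45, 2.786, 0.002]
force: [0.2, 0.7, -0.2]
width: 0.085
t [0.23 9.96 0.29] w [ 0.08  0.   -0.33] | now [0.3947 0.3431 0.2018] yaw 125.02 clk 6.62 w 0.085
```

View pics/g.png

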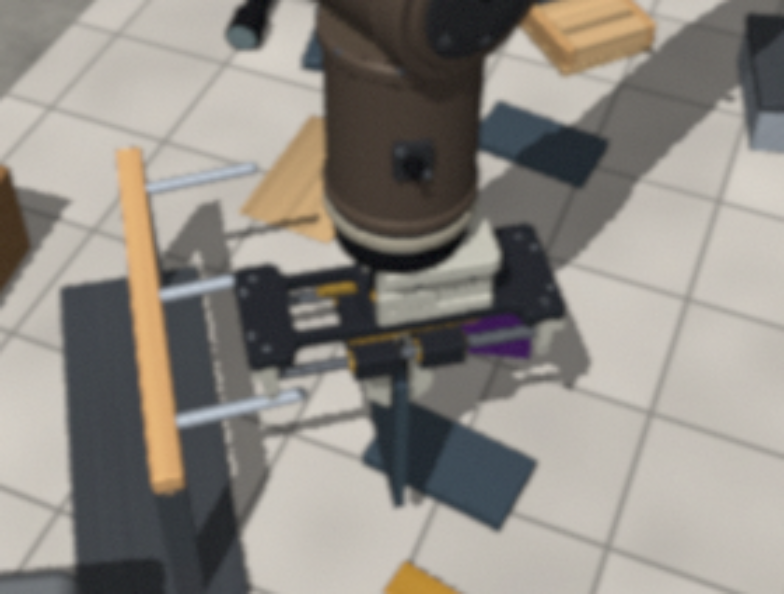

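```bash
python3 -m handwheel '[{"tx":0.2,"ty":1.5,"tz":0.1,"wx":0,"wy":0,"wz":-0.3,"claw":0.0},{"tx":0.2,"ty":3,"tz":0.1,"wx":0,"wy":0,"wz":-0.3,"claw":0.0},{"tx":0.2,"ty":4.5,"tz":0.1,"wx":0,"wy":0,"wz":-0.3,"claw":0.0},{"tx":0.2,"ty":5.5,"tz":0.2,"wx":0,"wy":0,"wz":-0.3,"claw":0.0},{"tx":0.2,"ty":6.5,"tz":0.2,"wx":0,"wy":0,"wz":-0.3,"claw":0.0},{"tx":0.2,"ty":6.5,"tz":0.2,"wx":0,"wy":0,"wz":-0.3,"claw":0.0}]' 30
python3 -c "
from h import *
go(pegp(2,0,0.020,0.199),125.35)
im,d,K,T=grab('side'); cv2.imwrite('pics/h1.png',cv2.resize(im[200:420,180:460],None,fx=2.8,fy=2.7))
im,d,K,T=grab('wrist'); cv2.imwrite('pics/h2.png',im)"
```

```text
clock: 7.22
position: [0.4475, 0.383, 0.199]
ee_rot: [1.443, 2.791, 0.002]
force: [0.3, 0.3, -1.2]
width: 0.083
t [-0.03  3.35  0.  ] w [ 0.07 -0.03 -0.02] | now [0.4475 0.383  0.199 ] yaw 125.33 clk 7.22 w 0.083
```

View pics/h1.png

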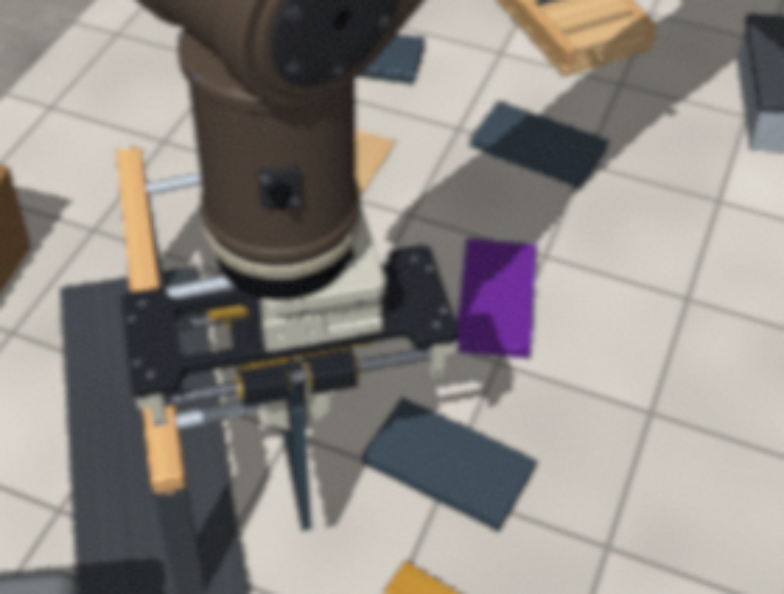

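View pics/h2.png

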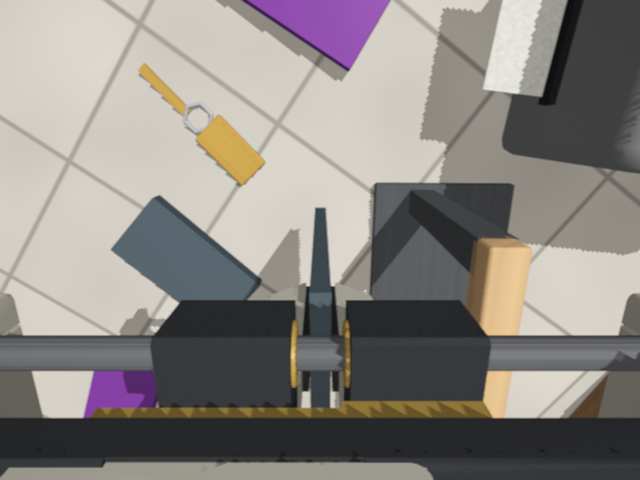

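```bash
python3 -m handwheel '[{"tx":0,"ty":1.5,"tz":0,"wx":0,"wy":0,"wz":0,"claw":0.0},{"tx":0,"ty":3,"tz":0,"wx":0,"wy":0,"wz":0,"claw":0.0},{"tx":0,"ty":3.3,"tz":0,"wx":0,"wy":0,"wz":0,"claw":0.0},{"tx":0,"ty":3.3,"tz":0.4,"wx":0,"wy":0,"wz":0,"claw":0.0},{"tx":0,"ty":3.3,"tz":0.8,"wx":0,"wy":0,"wz":0,"claw":0.0},{"tx":0,"ty":3.3,"tz":1.1,"wx":0,"wy":0,"wz":0,"claw":0.0},{"tx":0,"ty":3.3,"tz":1.3,"wx":0,"wy":0,"wz":0,"claw":0.0},{"tx":0,"ty":3.3,"tz":1.3,"wx":0,"wy":0,"wz":0,"claw":0.0}]' 30
python3 -c "
from h import *
go(pegp(2,0,0.020,0.1855),125.35)
im,d,K,T=grab('side'); cv2.imwrite('pics/i1.png',cv2.resize(im[200:420,180:460],None,fx=2.8,fy=2.7))"
```

```text
clock: 7.98
position: [0.4721, 0.4008, 0.1858]
ee_rot: [1.441, 2.792, -0.002]
force: [-1.5, -1.8, 2.4]
width: 0.087
t [-0.05  0.31  0.03] w [-0.05  0.03  0.05] | now [0.4721 0.4008 0.1858] yaw 125.4 clk 7.98 w 0.087
```

View pics/i1.png

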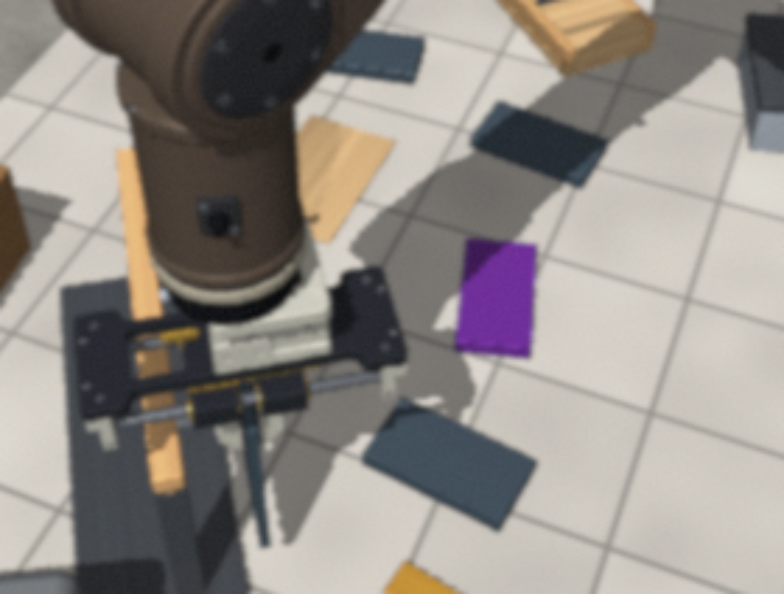

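```bash
python3 -m handwheel '[{"tx":0,"ty":0,"tz":0,"wx":0,"wy":0,"wz":0,"claw":0.12},{"tx":0,"ty":0,"tz":0,"wx":0,"wy":0,"wz":0,"claw":0.2},{"tx":0,"ty":0,"tz":0,"wx":0,"wy":0,"wz":0,"claw":0.3},{"tx":0,"ty":0,"tz":0,"wx":0,"wy":0,"wz":0,"claw":0.3},{"tx":0,"ty":0,"tz":0,"wx":0,"wy":0,"wz":0,"claw":0.3},{"tx":0,"ty":0,"tz":0,"wx":0,"wy":0,"wz":0,"claw":0.3}]' 30
python3 -c "
from h import *
im,d,K,T=grab('wrist'); cv2.imwrite('pics/j2.png',im)
im,d,K,T=grab('side'); cv2.imwrite('pics/j1.png',cv2.resize(im[200:420,180:460],None,fx=2.8,fy=2.7))"
```

```text
clock: 8.53
position: [0.4729, 0.4012, 0.1856]
ee_rot: [-1.441, -2.791, 0.0]
force: [0.3, -0.5, 0.3]
width: 0.298
```

View pics/j2.png

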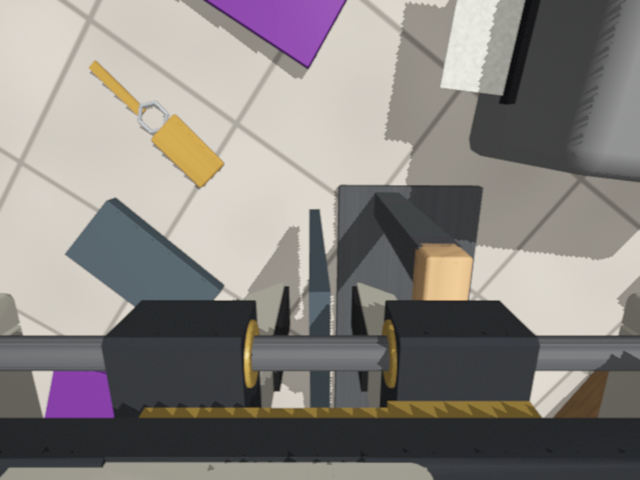

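View pics/j1.png

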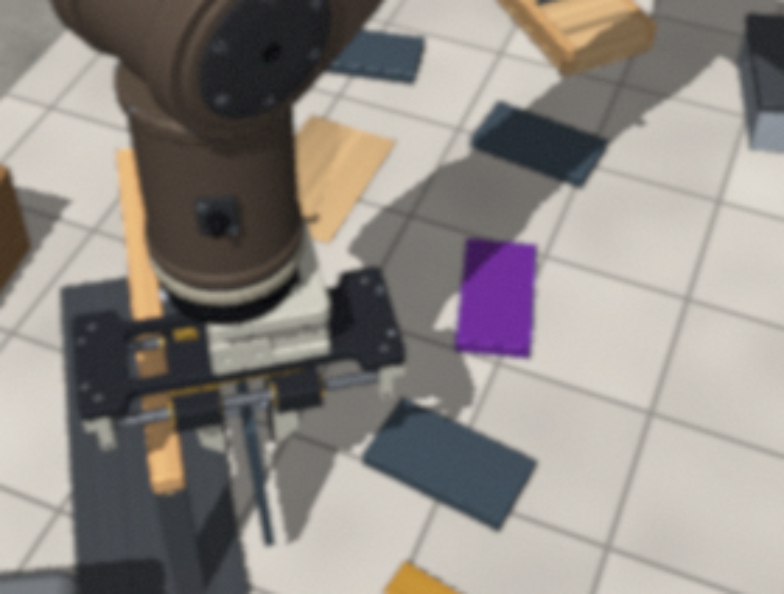

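Hanging (sheet at wrist col ~318, free between jaws 285/358). Rise.

```bash
python3 -m handwheel '[{"tx":0,"ty":0,"tz":-1,"wx":0,"wy":0,"wz":0,"claw":0.3},{"tx":0,"ty":0,"tz":-2.5,"wx":0,"wy":0,"wz":0,"claw":0.3},{"tx":0,"ty":0,"tz":-5,"wx":0,"wy":0,"wz":0,"claw":0.35},{"tx":0,"ty":0,"tz":-9,"wx":0,"wy":0,"wz":0,"claw":0.4},{"tx":0,"ty":0,"tz":-13,"wx":0,"wy":0,"wz":0,"claw":0.4},{"tx":0,"ty":0,"tz":-16,"wx":0,"wy":0,"wz":0,"claw":0.4},{"tx":0,"ty":0,"tz":-16,"wx":0,"wy":0,"wz":0,"claw":0.4}]' 30
python3 -c "
from h import *
yv=np.array([.674,.739]); p=np.array([0.497,-0.3458])+0.020*yv
go([*p,0.35],47.6)
im,d,K,T=grab('side'); cv2.imwrite('pics/k1.png',cv2.resize(im[200:420,180:460],None,fx=2.8,fy=2.7))"
```

```text
clock: 9.22
position: [0.4736, 0.4037, 0.3538]
ee_rot: [1.44, 2.789, 0.016]
force: [-0.1, 0.6, 1.3]
width: 0.4
t [-62.03 -39.55  -0.17] w [ 0.41 -0.51 77.8 ] | now [0.4736 0.4037 0.3538] yaw 125.4 clk 9.22 w 0.4
```

View pics/k1.png

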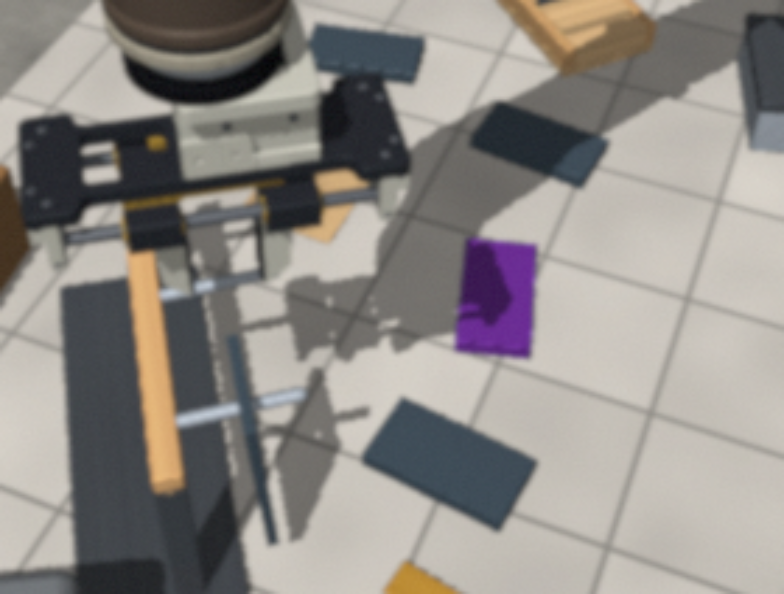

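```bash
python3 -m handwheel '[{"tx":-2,"ty":-1.3,"tz":0,"wx":0,"wy":0,"wz":3,"claw":0.4},{"tx":-5,"ty":-3.2,"tz":0,"wx":0,"wy":0,"wz":8,"claw":0.4},{"tx":-8.3,"ty":-5.3,"tz":0,"wx":0,"wy":0,"wz":13,"claw":0.4},{"tx":-11.6,"ty":-7.4,"tz":0,"wx":0,"wy":0,"wz":18,"claw":0.4},{"tx":-15,"ty":-9.5,"tz":0,"wx":0,"wy":0,"wz":23,"claw":0.4},{"tx":-18.4,"ty":-11.7,"tz":0,"wx":0,"wy":0,"wz":28,"claw":0.4},{"tx":-21.8,"ty":-13.9,"tz":0,"wx":0,"wy":0,"wz":33,"claw":0.4},{"tx":-25.2,"ty":-16.1,"tz":0,"wx":0,"wy":0,"wz":38,"claw":0.4},{"tx":-28.6,"ty":-18.2,"tz":0,"wx":0,"wy":0,"wz":43,"claw":0.4},{"tx":-32,"ty":-20.4,"tz":0,"wx":0,"wy":0,"wz":48,"claw":0.4},{"tx":-35.4,"ty":-22.6,"tz":0,"wx":0,"wy":0,"wz":52,"claw":0.4},{"tx":-38,"ty":-24.2,"tz":0,"wx":0,"wy":0,"wz":56,"claw":0.4}]' 30
python3 -c "
from h import *
yv=np.array([.674,.739]); p=np.array([0.497,-0.3458])+0.020*yv
go([*p,0.35],47.6)"
```

```text
clock: 10.27
position: [0.4947, -0.0525, 0.3454]
ee_rot: [2.588, 1.78, -0.002]
force: [-0.4, -0.0, -0.7]
width: 0.397
t [-25.44  11.44  -0.43] w [-2.000e-02  8.000e-02  2.142e+01] | now [ 0.4947 -0.0525  0.3454] yaw 69.02 clk 10.27 w 0.397
```

```bash
python3 -m handwheel '[{"tx":-3,"ty":1.3,"tz":0,"wx":0,"wy":0,"wz":3,"claw":0.4},{"tx":-6.5,"ty":2.9,"tz":0,"wx":0,"wy":0,"wz":7,"claw":0.4},{"tx":-10,"ty":4.5,"tz":0,"wx":0,"wy":0,"wz":11,"claw":0.4},{"tx":-13.5,"ty":6,"tz":0,"wx":0,"wy":0,"wz":15,"claw":0.4},{"tx":-17,"ty":7.6,"tz":0,"wx":0,"wy":0,"wz":19,"claw":0.4},{"tx":-20.5,"ty":9.2,"tz":0,"wx":0,"wy":0,"wz":21.4,"claw":0.4},{"tx":-23.5,"ty":10.6,"tz":0,"wx":0,"wy":0,"wz":21.4,"claw":0.4},{"tx":-25.4,"ty":11.4,"tz":0,"wx":0,"wy":0,"wz":21.4,"claw":0.4},{"tx":-25.4,"ty":11.4,"tz":0,"wx":0,"wy":0,"wz":21.4,"claw":0.4},{"tx":-25.4,"ty":11.4,"tz":0,"wx":0,"wy":0,"wz":21.4,"claw":0.4},{"tx":-25.4,"ty":11.4,"tz":0,"wx":0,"wy":0,"wz":21.4,"claw":0.4}]' 30
python3 - <<'E'
from h import *
im,d,K,T=grab("wrist"); W=cloud(d,K,T)
m=(W[...,2]>0.156)&(W[...,2]<0.168)&(abs(W[...,0]-.52)<.08)&(abs(W[...,1]+.365)<.08)
n,l,st,c=cv2.connectedComponentsWithStats(m.astype(np.uint8))
for k in range(1,n):
    if st[k,4]>100: P=W[l==k]; print(st[k],cv2.minAreaRect((P[:,:2]*1000).astype(np.float32)),np.median(P[:,2]))
yv=np.array([.674,.739]); p=np.array([0.497,-0.3458])+0.020*yv
go([*p,0.146],47.6)
E
```

```text
clock: 11.18
position: [0.5129, -0.3254, 0.3453]
ee_rot: [-2.868, -1.278, 0.0]
force: [-0.3, -0.5, 0.3]
width: 0.402
[319 202  10  88 800] ((497.693115234375, -347.4518127441406), (80.6758041381836, 7.7475738525390625), 47.944400787353516) 0.16302736882829744
t [-0.64  0.23 19.96] w [-0.05 -0.04  0.49] | now [ 0.5131 -0.3249  0.3456] yaw 48.09 clk 11.23 w 0.399
```

Run:
```python
from h import *
im,d,K,T=grab("wrist")
p=np.array([0.4973,-0.3466])+0.020*np.array([.674,.739])
go([*p,0.146],47.7)
im,d,K,T=grab("wrist")
go([*p,0.146],47.7)
```

```text
t [-0.69  0.29 19.98] w [-0.02 -0.03  0.41] | now [ 0.5132 -0.3249  0.3458] yaw 48.11 clk 11.28 w 0.398
t [-0.68  0.28 19.99] w [-0.01 -0.03  0.41] | now [ 0.5132 -0.325   0.3459] yaw 48.11 clk 11.33 w 0.399
```

```bash
python3 -m handwheel '[{"tx":-0.7,"ty":0.3,"tz":4,"wx":0,"wy":0,"wz":0.4,"claw":0.4},{"tx":-0.7,"ty":0.3,"tz":8,"wx":0,"wy":0,"wz":0.4,"claw":0.4},{"tx":-0.7,"ty":0.3,"tz":12,"wx":0,"wy":0,"wz":0.4,"claw":0.4},{"tx":-0.7,"ty":0.3,"tz":15,"wx":0,"wy":0,"wz":0.4,"claw":0.4},{"tx":-0.7,"ty":0.3,"tz":17.5,"wx":0,"wy":0,"wz":0.4,"claw":0.4},{"tx":-0.7,"ty":0.3,"tz":19,"wx":0,"wy":0,"wz":0.4,"claw":0.4},{"tx":-0.7,"ty":0.3,"tz":20,"wx":0,"wy":0,"wz":0.4,"claw":0.4},{"tx":-0.7,"ty":0.3,"tz":20,"wx":0,"wy":0,"wz":0.4,"claw":0.4},{"tx":-0.7,"ty":0.3,"tz":20,"wx":0,"wy":0,"wz":0.4,"claw":0.4}]' 30
python3 -c "
from h import *
im,d,K,T=grab('wrist'); cv2.imwrite('pics/l.png',im)
p=np.array([0.4973,-0.3466])+0.020*np.array([.674,.739])
go([*p,0.146],47.7)"
```

```text
clock: 12.08
position: [0.5108, -0.3334, 0.1463]
ee_rot: [2.874, 1.268, 0.0]
force: [-0.2, -0.0, 0.2]
width: 0.396
t [ 0.11 -0.16  0.1 ] w [ 0.09 -0.03 -0.08] | now [ 0.5113 -0.3337  0.147 ] yaw 47.62 clk 12.13 w 0.4
```

View pics/l.png

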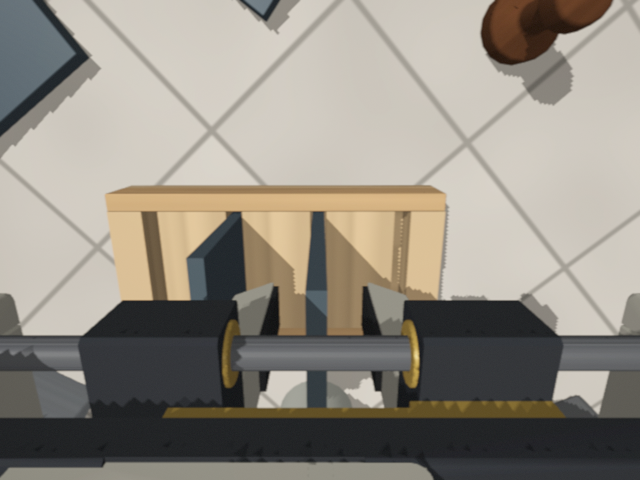

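```bash
python3 -m handwheel '[{"tx":0.1,"ty":-0.2,"tz":0.1,"wx":0,"wy":0,"wz":0,"claw":0.2},{"tx":0.1,"ty":-0.2,"tz":0.1,"wx":0,"wy":0,"wz":0,"claw":0.0},{"tx":0.1,"ty":-0.2,"tz":0.1,"wx":0,"wy":0,"wz":0,"claw":0.0},{"tx":0.1,"ty":-0.2,"tz":0.1,"wx":0,"wy":0,"wz":0,"claw":0.0},{"tx":0.1,"ty":-0.2,"tz":0.1,"wx":0,"wy":0,"wz":0,"claw":0.0},{"tx":0.1,"ty":-0.2,"tz":0.1,"wx":0,"wy":0,"wz":0,"claw":0.0}]' 30
python3 -c "
from h import *
s=sensors.observe(); print(s['position'],s['width'],(s['position'][:2]-[0.4973,-0.3466])@[.674,.739])"
```

```text
clock: 12.63
position: [0.5098, -0.332, 0.1451]
ee_rot: [2.874, 1.267, 0.001]
force: [0.3, -0.0, 2.1]
width: 0.081
[ 0.50983011 -0.331951    0.14508737] 0.08129954575966467 0.01927090097990454
```

```bash
python3 -m handwheel '[{"tx":0,"ty":0,"tz":-1,"wx":0,"wy":0,"wz":0,"claw":0.0},{"tx":0,"ty":0,"tz":-3,"wx":0,"wy":0,"wz":0,"claw":0.0},{"tx":0,"ty":0,"tz":-6,"wx":0,"wy":0,"wz":0,"claw":0.0},{"tx":0,"ty":0,"tz":-10,"wx":0,"wy":0,"wz":0,"claw":0.0},{"tx":0,"ty":0,"tz":-14,"wx":0,"wy":0,"wz":0,"claw":0.0},{"tx":0,"ty":0,"tz":-18,"wx":0,"wy":0,"wz":0,"claw":0.0},{"tx":0,"ty":0,"tz":-21,"wx":0,"wy":0,"wz":0,"claw":0.0},{"tx":0,"ty":0,"tz":-21,"wx":0,"wy":0,"wz":0,"claw":0.0},{"tx":0,"ty":0,"tz":-21,"wx":0,"wy":0,"wz":0,"claw":0.0}]' 30
python3 -c "
from h import *
go(pegp(1,-0.102,0.020,0.36),125.35)"
```

```text
clock: 13.38
position: [0.5103, -0.3319, 0.3573]
ee_rot: [2.872, 1.266, 0.004]
force: [0.2, 0.4, -1.3]
width: 0.082
t [ 39.51 -43.53  -0.41] w [  0.24   0.11 -77.77] | now [ 0.5103 -0.3319  0.3573] yaw 47.58 clk 13.38 w 0.082
```

```bash
python3 -m handwheel '[{"tx":1.5,"ty":-1.6,"tz":0,"wx":0,"wy":0,"wz":-3,"claw":0.0},{"tx":4,"ty":-4.4,"tz":0,"wx":0,"wy":0,"wz":-9,"claw":0.0},{"tx":6.5,"ty":-7.2,"tz":0,"wx":0,"wy":0,"wz":-15,"claw":0.0},{"tx":9,"ty":-10,"tz":0,"wx":0,"wy":0,"wz":-21,"claw":0.0},{"tx":11.5,"ty":-12.8,"tz":0,"wx":0,"wy":0,"wz":-27,"claw":0.0},{"tx":14,"ty":-15.5,"tz":0,"wx":0,"wy":0,"wz":-33,"claw":0.0},{"tx":16.5,"ty":-18.3,"tz":0,"wx":0,"wy":0,"wz":-39,"claw":0.0},{"tx":19,"ty":-21,"tz":0,"wx":0,"wy":0,"wz":-45,"claw":0.0},{"tx":21.5,"ty":-23.7,"tz":0,"wx":0,"wy":0,"wz":-51,"claw":0.0},{"tx":24,"ty":-26.5,"tz":0,"wx":0,"wy":0,"wz":-57,"claw":0.0},{"tx":26,"ty":-28.7,"tz":0,"wx":0,"wy":0,"wz":-62,"claw":0.0},{"tx":28,"ty":-30.8,"tz":0,"wx":0,"wy":0,"wz":-66,"claw":0.0}]' 30
python3 -c "
from h import *
go(pegp(1,-0.102,0.0195,0.36),125.35)"
```

```text
clock: 14.38
position: [0.4696, 0.0845, 0.3537]
ee_rot: [-1.712, -2.632, 0.003]
force: [0.5, -0.1, -0.7]
width: 0.089
t [15.97  5.56 -0.64] w [ -0.13  -0.03 -11.43] | now [0.4696 0.0845 0.3537] yaw 113.92 clk 14.38 w 0.089
```

```bash
python3 -m handwheel '[{"tx":3,"ty":1,"tz":0,"wx":0,"wy":0,"wz":-3,"claw":0.0},{"tx":6.5,"ty":2.2,"tz":0,"wx":0,"wy":0,"wz":-6,"claw":0.0},{"tx":10,"ty":3.4,"tz":0,"wx":0,"wy":0,"wz":-9,"claw":0.0},{"tx":13,"ty":4.5,"tz":0,"wx":0,"wy":0,"wz":-11.4,"claw":0.0},{"tx":15,"ty":5.2,"tz":0,"wx":0,"wy":0,"wz":-11.4,"claw":0.0},{"tx":16,"ty":5.5,"tz":0,"wx":0,"wy":0,"wz":-11.4,"claw":0.0},{"tx":16,"ty":5.5,"tz":0,"wx":0,"wy":0,"wz":-11.4,"claw":0.0},{"tx":16,"ty":5.5,"tz":0,"wx":0,"wy":0,"wz":-11.4,"claw":0.0},{"tx":16,"ty":5.5,"tz":0,"wx":0,"wy":0,"wz":-11.4,"claw":0.0}]' 30
python3 -c "
from h import *
im,d,K,T=grab('wrist'); W=cloud(d,K,T); zz=W[...,2]; cv2.imwrite('pics/m.png',im)
u=(W[...,:2]-o)@rx; v=(W[...,:2]-o)@ry
k=(zz>0.16)&(zz<0.2)&(u<-0.015)&(u>-0.13)&(v>-.03)&(v<.03)
print(k.sum(),np.polyfit(u[k],v[k],1) if k.sum()>50 else '')
go(pegp(1,-0.102,0.0195,0.198),125.35)"
```

```text
clock: 15.13
position: [0.4579, 0.2495, 0.3541]
ee_rot: [1.454, 2.785, -0.003]
force: [-0.4, -0.4, -0.5]
width: 0.082
1055 [-0.00637185 -0.00156693]
t [ 0.44  0.02 15.63] w [-0.06  0.06 -0.52] | now [0.4581 0.2494 0.3543] yaw 124.83 clk 15.18 w 0.086
```

View pics/m.png

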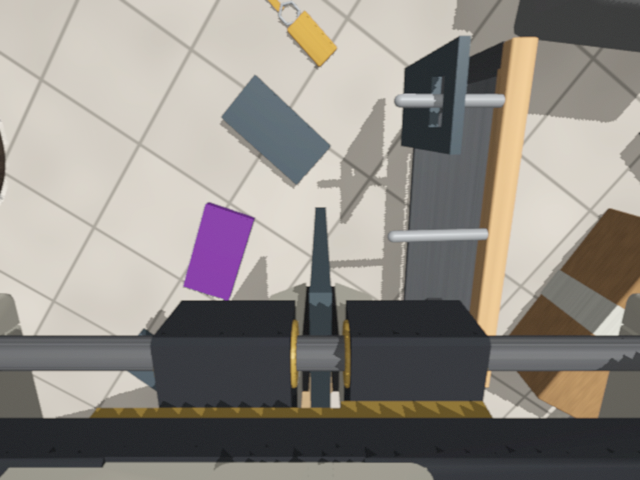

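```bash
python3 -m handwheel '[{"tx":0.4,"ty":0,"tz":3,"wx":0,"wy":0,"wz":-0.5,"claw":0.0},{"tx":0.4,"ty":0,"tz":6,"wx":0,"wy":0,"wz":-0.5,"claw":0.0},{"tx":0.4,"ty":0,"tz":9,"wx":0,"wy":0,"wz":-0.5,"claw":0.0},{"tx":0.4,"ty":0,"tz":12,"wx":0,"wy":0,"wz":-0.5,"claw":0.0},{"tx":0.4,"ty":0,"tz":14,"wx":0,"wy":0,"wz":-0.5,"claw":0.0},{"tx":0.4,"ty":0,"tz":15.5,"wx":0,"wy":0,"wz":-0.5,"claw":0.0},{"tx":0.4,"ty":0,"tz":15.5,"wx":0,"wy":0,"wz":-0.5,"claw":0.0},{"tx":0.4,"ty":0,"tz":15.5,"wx":0,"wy":0,"wz":-0.5,"claw":0.0},{"tx":0.4,"ty":0,"tz":15.5,"wx":0,"wy":0,"wz":-0.5,"claw":0.0}]' 30
python3 -c "
from h import *
go(pegp(1,0,0.0195,0.198),125.35)"
```

```text
clock: 15.93
position: [0.456, 0.2544, 0.2009]
ee_rot: [1.44, 2.791, 0.002]
force: [0.2, -0.1, -0.6]
width: 0.086
t [-0.11 10.09  0.3 ] w [0.08 0.02 0.06] | now [0.456  0.2544 0.2009] yaw 125.41 clk 15.93 w 0.086
```

```bash
python3 -m handwheel '[{"tx":-0.1,"ty":1.5,"tz":0.1,"wx":0,"wy":0,"wz":0,"claw":0.0},{"tx":-0.1,"ty":3,"tz":0.1,"wx":0,"wy":0,"wz":0,"claw":0.0},{"tx":-0.1,"ty":4.5,"tz":0.2,"wx":0,"wy":0,"wz":0,"claw":0.0},{"tx":-0.1,"ty":6,"tz":0.2,"wx":0,"wy":0,"wz":0,"claw":0.0},{"tx":-0.1,"ty":6.5,"tz":0.2,"wx":0,"wy":0,"wz":0,"claw":0.0}]' 30
python3 -c "
from h import *
go(pegp(1,0,0.0195,0.198),125.35)
im,d,K,T=grab('side'); cv2.imwrite('pics/n1.png',cv2.resize(im[200:420,180:460],None,fx=2.8,fy=2.7))"
```

```text
clock: 16.35
position: [0.511, 0.2927, 0.1992]
ee_rot: [1.44, 2.791, 0.005]
force: [-0.6, 0.9, -1.8]
width: 0.082
t [-0.04  3.39  0.13] w [ 0.19 -0.01  0.07] | now [0.511  0.2927 0.1992] yaw 125.42 clk 16.35 w 0.082
```

View pics/n1.png

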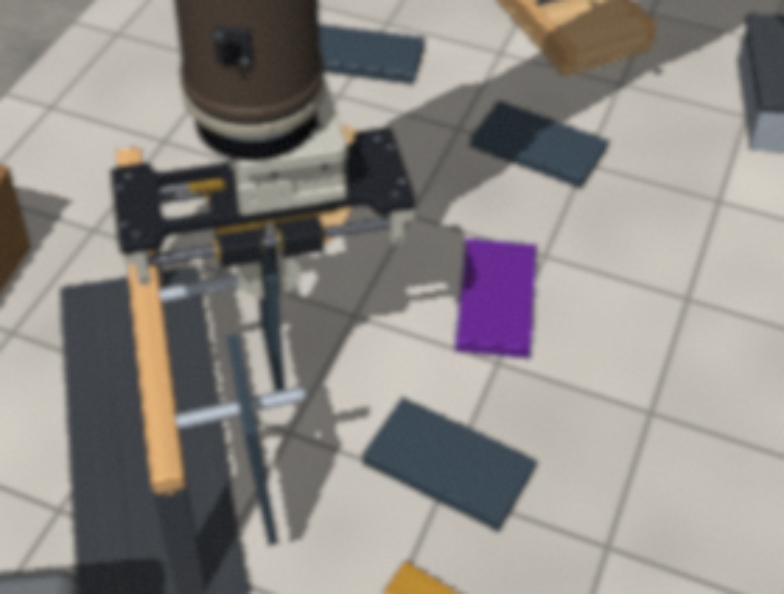

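Peg passes through, no resistance. On to the middle, lower, and release.

```bash
python3 -m handwheel '[{"tx":0,"ty":1.5,"tz":0.1,"wx":0,"wy":0,"wz":0,"claw":0.0},{"tx":0,"ty":3,"tz":0.1,"wx":0,"wy":0,"wz":0,"claw":0.0},{"tx":0,"ty":3.4,"tz":0.1,"wx":0,"wy":0,"wz":0,"claw":0.0},{"tx":0,"ty":3.4,"tz":0.5,"wx":0,"wy":0,"wz":0,"claw":0.0},{"tx":0,"ty":3.4,"tz":0.9,"wx":0,"wy":0,"wz":0,"claw":0.0},{"tx":0,"ty":3.4,"tz":1.2,"wx":0,"wy":0,"wz":0,"claw":0.0},{"tx":0,"ty":3.4,"tz":1.4,"wx":0,"wy":0,"wz":0,"claw":0.0},{"tx":0,"ty":3.4,"tz":1.4,"wx":0,"wy":0,"wz":0,"claw":0.0}]' 30
python3 -c "
from h import *
go(pegp(1,0,0.0195,0.1845),125.35)"
```

```text
clock: 17.07
position: [0.5357, 0.3108, 0.1845]
ee_rot: [1.439, 2.792, -0.001]
force: [-3.3, -1.9, 8.1]
width: 0.086
t [-0.09  0.33 -0.  ] w [-0.03  0.05  0.13] | now [0.5357 0.3108 0.1845] yaw 125.48 clk 17.07 w 0.086
```

```bash
python3 -m handwheel '[{"tx":0,"ty":0,"tz":-0.1,"wx":0,"wy":0,"wz":0,"claw":0.12},{"tx":0,"ty":0,"tz":-0.1,"wx":0,"wy":0,"wz":0,"claw":0.2},{"tx":0,"ty":0,"tz":-0.1,"wx":0,"wy":0,"wz":0,"claw":0.3},{"tx":0,"ty":0,"tz":-0.1,"wx":0,"wy":0,"wz":0,"claw":0.3},{"tx":0,"ty":0,"tz":-0.1,"wx":0,"wy":0,"wz":0,"claw":0.3},{"tx":0,"ty":0,"tz":-0.1,"wx":0,"wy":0,"wz":0,"claw":0.3}]' 30
python3 -c "
from h import *
im,d,K,T=grab('wrist'); cv2.imwrite('pics/o2.png',im)"
```

```text
clock: 17.57
position: [0.5364, 0.3113, 0.1846]
ee_rot: [-1.439, -2.793, 0.0]
force: [-0.5, 0.3, 0.8]
width: 0.294
```

View pics/o2.png

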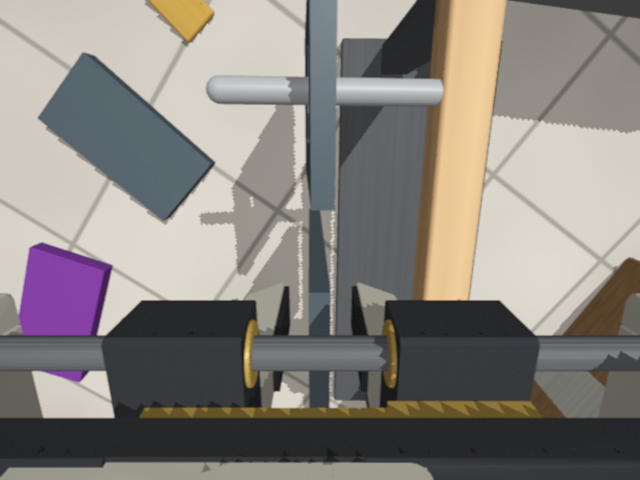

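```bash
python3 -m handwheel '[{"tx":0,"ty":0,"tz":-1,"wx":0,"wy":0,"wz":0,"claw":0.3},{"tx":0,"ty":0,"tz":-2.5,"wx":0,"wy":0,"wz":0,"claw":0.3},{"tx":0,"ty":0,"tz":-5,"wx":0,"wy":0,"wz":0,"claw":0.35},{"tx":0,"ty":0,"tz":-9,"wx":0,"wy":0,"wz":0,"claw":0.4},{"tx":0,"ty":0,"tz":-13,"wx":0,"wy":0,"wz":0,"claw":0.6},{"tx":0,"ty":0,"tz":-16,"wx":0,"wy":0,"wz":0,"claw":1},{"tx":0,"ty":0,"tz":-16,"wx":0,"wy":0,"wz":0,"claw":1}]' 30
cat > plates.py <<'E'
from h import *
import sys
im,d,K,T=grab('top'); cv2.imwrite('pics/%s.png'%sys.argv[1],im)
h,s,v=cv2.split(cv2.cvtColor(im,cv2.COLOR_BGR2HSV)); W=cloud(d,K,T); z=W[...,2]
m=((h>85)&(h<125)&(s>28)&(z<0.09)).astype(np.uint8)
m=cv2.morphologyEx(m,cv2.MORPH_OPEN,np.ones((3,3),np.uint8))
n,l,st,c=cv2.connectedComponentsWithStats(m)
for k in range(1,n):
    if 500<st[k,4]<2000:
        zt=np.nanmedian(z[l==k]); r,a=rect(l==k,0.016,K,T); print(np.round(c[k]),st[k,4],"z",round(float(zt),3),np.round(r,4),"yaw",round(a,1))
wm=woodmask(im); n,l=cv2.connectedComponents(wm)
r,a=rect(l==l[220,325],0.004,K,T); print("board",np.round(r,4),a)
E
python3 plates.py p1
```

```text
clock: 18.2
position: [0.5376, 0.3136, 0.3528]
ee_rot: [1.436, 2.789, 0.015]
force: [0.8, 0.6, 0.5]
width: 0.57
[391. 208.] 1019 z 0.017 [ 0.6309 -0.1589  0.12    0.0646] yaw 11.2
[370. 286.] 1070 z 0.017 [ 0.4198 -0.0975  0.1185  0.0625] yaw -6.9
board [0.6004 0.0215 0.1493 0.0936] 88.08077239990236
```

View pics/p1.png

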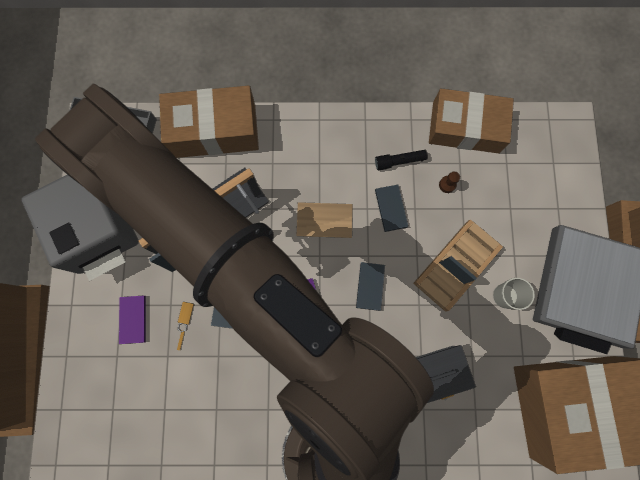

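Run:
```python
from h import *
z_=np.load("pics/a_top.npz"); im,d=z_["im"],z_["d"]; K,T=pose("top")
h,s,v=cv2.split(cv2.cvtColor(im,cv2.COLOR_BGR2HSV)); W=cloud(d,K,T); z=W[...,2]
m=((h>85)&(h<125)&(s>28)&(z<0.09)).astype(np.uint8)
m=cv2.morphologyEx(m,cv2.MORPH_OPEN,np.ones((3,3),np.uint8))
n,l,st,c=cv2.connectedComponentsWithStats(m)
for k in range(1,n):
    if 500<st[k,4]<2000:
        r,a=rect(l==k,0.016,K,T); print(np.round(c[k]),st[k,4],np.round(r,4),"yaw",round(a,1))
go([0.375,0.272,0.3],169)
```

```text
[391. 208.] 1024 [ 0.6309 -0.1589  0.12    0.0646] yaw 11.2
[370. 286.] 1078 [ 0.4197 -0.0976  0.1185  0.0625] yaw -6.7
[227. 304.] 1092 [0.374  0.276  0.1177 0.0624] yaw -7.1
t [  6.09 -15.61   4.84] w [  0.4    0.15 -43.5 ] | now [0.5372 0.3129 0.3495] yaw 125.49 clk 18.25 w 0.613
```

```bash
python3 -m handwheel '[{"tx":0,"ty":-3,"tz":0,"wx":0,"wy":0,"wz":-6,"claw":1},{"tx":0.2,"ty":-6,"tz":0,"wx":0,"wy":0,"wz":-12,"claw":1},{"tx":0.4,"ty":-8.5,"tz":0,"wx":0,"wy":0,"wz":-18,"claw":1},{"tx":0.4,"ty":-9.5,"tz":0,"wx":0,"wy":0,"wz":-24,"claw":1},{"tx":0.4,"ty":-9.5,"tz":0,"wx":0,"wy":0,"wz":-30,"claw":1},{"tx":0.4,"ty":-9.5,"tz":0,"wx":0,"wy":0,"wz":-36,"claw":1},{"tx":0.4,"ty":-9.5,"tz":0,"wx":0,"wy":0,"wz":-42,"claw":1},{"tx":0.4,"ty":-9.5,"tz":0,"wx":0,"wy":0,"wz":-47,"claw":1},{"tx":0.4,"ty":-9.5,"tz":0,"wx":0,"wy":0,"wz":-47,"claw":1},{"tx":0.4,"ty":-9.5,"tz":0,"wx":0,"wy":0,"wz":-47,"claw":1}]' 30
cat > wp.py <<'E'
from h import *
import sys
im,d,K,T=grab('wrist'); cv2.imwrite('pics/%s.png'%sys.argv[1],im)
zt=float(sys.argv[2]) if len(sys.argv)>2 else 0.016
h,s,v=cv2.split(cv2.cvtColor(im,cv2.COLOR_BGR2HSV)); W=cloud(d,K,T); z=W[...,2]
m=((h>85)&(h<125)&(s>28)&(abs(z-zt)<0.006)).astype(np.uint8); m[300:]=0
m=cv2.morphologyEx(m,cv2.MORPH_OPEN,np.ones((3,3),np.uint8))
n,l,st,c=cv2.connectedComponentsWithStats(m)
for k in range(1,n):
    if st[k,4]>1500:
        r,a=rect(l==k,zt,K,T); print(np.round(c[k]),st[k],"z",round(float(np.nanmedian(z[l==k])),4),np.round(r,4),"yaw",round(a,1))
E
python3 wp.py q1; python3 -c "
from h import *
go([0.375,0.272,0.3],173)"
```

```text
clock: 19.08
position: [0.4565, 0.2592, 0.3443]
ee_rot: [-0.21, -3.134, 0.001]
force: [-0.1, 0.7, -0.6]
width: 0.999
[325. 117.] [ 298   65   55  106 5582] z 0.0169 [0.3755 0.2745 0.1163 0.0617] yaw -7.7
[ 31. 199.] [   0  151   66   96 4982] z 0.017 [ 0.4208 -0.0968  0.1179  0.0683] yaw -6.6
t [8.25 0.17 4.45] w [-0.02 -0.04 -0.71] | now [0.4566 0.2592 0.3444] yaw 172.29 clk 19.13 w 0.999
```

View pics/q1.png

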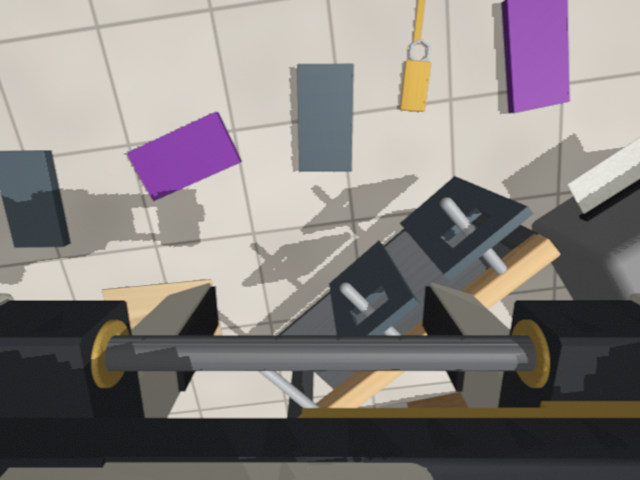

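```bash
python3 -c "
from h import *
go([0.3596,0.2772,0.12],172.5)"
python3 -m handwheel '[{"tx":4,"ty":-0.2,"tz":3,"wx":0,"wy":0,"wz":-0.2,"claw":1},{"tx":8,"ty":-0.6,"tz":7,"wx":0,"wy":0,"wz":-0.2,"claw":1},{"tx":9.9,"ty":-0.6,"tz":11,"wx":0,"wy":0,"wz":-0.2,"claw":1},{"tx":9.9,"ty":-0.6,"tz":15,"wx":0,"wy":0,"wz":-0.2,"claw":1},{"tx":9.9,"ty":-0.6,"tz":19,"wx":0,"wy":0,"wz":-0.2,"claw":1},{"tx":9.9,"ty":-0.6,"tz":22.4,"wx":0,"wy":0,"wz":-0.2,"claw":1},{"tx":9.9,"ty":-0.6,"tz":22.4,"wx":0,"wy":0,"wz":-0.2,"claw":1},{"tx":9.9,"ty":-0.6,"tz":22.4,"wx":0,"wy":0,"wz":-0.2,"claw":1},{"tx":9.9,"ty":-0.6,"tz":22.4,"wx":0,"wy":0,"wz":-0.2,"claw":1}]' 30
python3 -c "
from h import *
go([0.3596,0.2772,0.017],172.5)
im,d,K,T=grab('wrist'); cv2.imwrite('pics/q2.png',im)"
```

```text
t [ 9.84  0.49 22.45] w [-0.02 -0.04 -0.21] | now [0.4566 0.2592 0.3444] yaw 172.29 clk 19.13 w 0.999
clock: 19.88
position: [0.3581, 0.2672, 0.1217]
ee_rot: [-0.201, -3.135, -0.0]
force: [1.4, 0.6, 0.1]
width: 0.997
t [-0.02  1.01 10.47] w [ 0.01 -0.02  0.15] | now [0.3581 0.2672 0.1217] yaw 172.65 clk 19.88 w 0.997
```

View pics/q2.png

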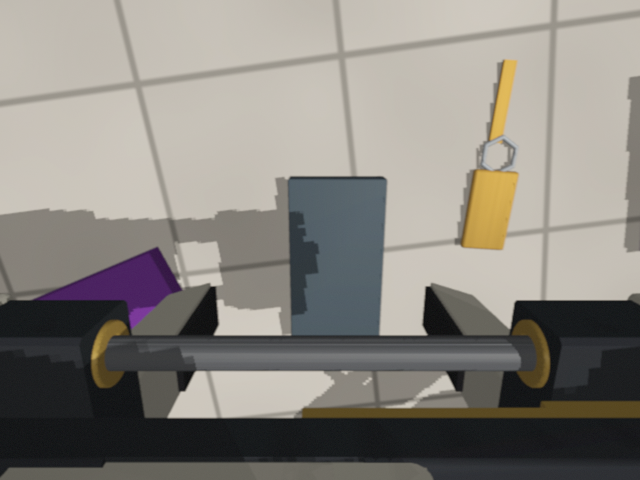

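```bash
python3 -c "
from h import *
z_=np.load('pics/a_top.npz'); im=z_['im']; K,T=pose('top')
h,s,v=cv2.split(cv2.cvtColor(im,cv2.COLOR_BGR2HSV)); m=((h>130)&(h<155)&(s>100)).astype(np.uint8)
n,l=cv2.connectedComponents(m)
r,a=rect(l==l[296,295],0.016,K,T); print(r,a); print(cv2.boxPoints(((r[0],r[1]),(r[2],r[3]),a)))
h2=((h>18)&(h<25)&(s>140)&(v>100))[290:360,160:210]; print(h2.sum())
for uv in [(178,303),(192,303),(178,320),(192,325)]: print(uv,onplane(uv,0.006,K,T))
"
```

```text
[0.39425473 0.10282062 0.11866196 0.06326208] -74.49804687500001
[[0.40887764 0.16844729]
 [0.34791693 0.15153915]
 [0.37963185 0.03719395]
 [0.44059256 0.05410209]]
7
(178, 303) [[0.37586717 0.40537423 0.006     ]]
(192, 303) [[0.37585301 0.36869978 0.006     ]]
(178, 320) [[0.33202444 0.40291439 0.006     ]]
(192, 325) [[0.31923272 0.36584866 0.006     ]]
```

Purple ends at y≈0.16, fob from y≈0.365: the fingers (0.21–0.34) are clear.

```bash
python3 -m handwheel '[{"tx":0,"ty":1,"tz":3,"wx":0,"wy":0,"wz":0,"claw":1},{"tx":0,"ty":1,"tz":6,"wx":0,"wy":0,"wz":0,"claw":1},{"tx":0,"ty":1,"tz":8.5,"wx":0,"wy":0,"wz":0,"claw":1},{"tx":0,"ty":1,"tz":10,"wx":0,"wy":0,"wz":0,"claw":1},{"tx":0,"ty":1,"tz":10.4,"wx":0,"wy":0,"wz":0,"claw":1},{"tx":0,"ty":1,"tz":10.4,"wx":0,"wy":0,"wz":0,"claw":1},{"tx":0,"ty":1,"tz":10.4,"wx":0,"wy":0,"wz":0,"claw":1}]' 35
python3 -c "
from h import *
go([0.3596,0.2772,0.017],172.5)"
```

```text
clock: 20.52
position: [0.3604, 0.2774, 0.0184]
ee_rot: [0.202, 3.133, 0.003]
force: [0.7, 0.9, 0.6]
width: 1.002
t [ 0.08 -0.03  0.14] w [0.11 0.12 0.13] | now [0.3604 0.2774 0.0184] yaw 172.63 clk 20.52 w 1.002
```

```bash
python3 -m handwheel '[{"tx":0,"ty":0,"tz":0.1,"wx":0,"wy":0,"wz":0,"claw":0.75},{"tx":0,"ty":0,"tz":0.1,"wx":0,"wy":0,"wz":0,"claw":0.6},{"tx":0,"ty":0,"tz":0.1,"wx":0,"wy":0,"wz":0,"claw":0.6},{"tx":0,"ty":0,"tz":0.1,"wx":0,"wy":0,"wz":0,"claw":0.6},{"tx":0,"ty":0,"tz":0.1,"wx":0,"wy":0,"wz":0,"claw":0.6},{"tx":0,"ty":0,"tz":0.1,"wx":0,"wy":0,"wz":0,"claw":0.6}]' 35
python3 -c "
from h import *
go([0.3596,0.2772,0.017],172.5)"
python3 -m handwheel '[{"tx":0,"ty":0,"tz":-1,"wx":0,"wy":0,"wz":0,"claw":0.6},{"tx":0,"ty":0,"tz":-3,"wx":0,"wy":0,"wz":0,"claw":0.6},{"tx":0,"ty":0,"tz":-6,"wx":0,"wy":0,"wz":0,"claw":0.6},{"tx":0,"ty":0,"tz":-10,"wx":0,"wy":0,"wz":0,"claw":0.6},{"tx":0,"ty":0,"tz":-14,"wx":0,"wy":0,"wz":0,"claw":0.6},{"tx":0,"ty":0,"tz":-16,"wx":0,"wy":0,"wz":0,"claw":0.6},{"tx":0,"ty":0,"tz":-16,"wx":0,"wy":0,"wz":0,"claw":0.6}]' 35
python3 -c "
from h import *
a=np.radians(88.08); p=np.array([0.6004,0.0215])+0.015*np.array([np.cos(a),np.sin(a)])
go([*p,0.18],88.08)
im,d,K,T=grab('wrist'); cv2.imwrite('pics/r1.png',im)"
```

```text
clock: 21.02
position: [0.3593, 0.2766, 0.0161]
ee_rot: [0.201, 3.135, 0.001]
force: [-0.3, -0.7, 7.1]
width: 0.69
t [-0.02  0.06 -0.09] w [0.03 0.03 0.18] | now [0.3593 0.2766 0.0161] yaw 172.68 clk 21.02 w 0.69
clock: 21.6
position: [0.3602, 0.2782, 0.1802]
ee_rot: [0.2, 3.13, 0.006]
force: [1.1, 0.6, -1.3]
width: 0.688
t [-26.95 -20.91   0.06] w [4.00e-01 4.00e-02 8.46e+01] | now [0.3602 0.2782 0.1802] yaw 172.68 clk 21.6 w 0.688
```

View pics/r1.png

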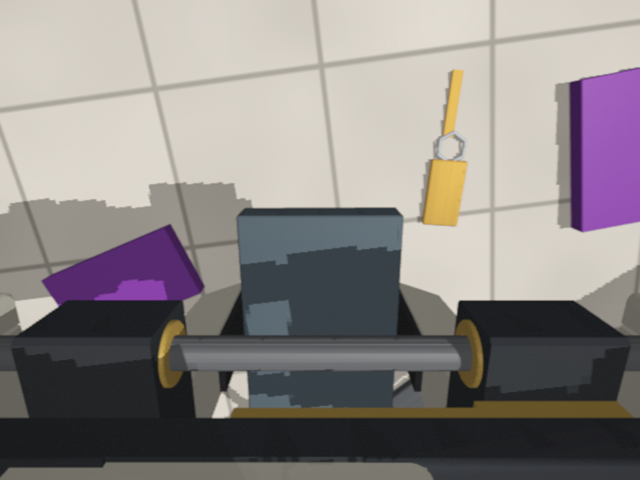

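```bash
cat > held.py <<'E'
from h import *
im,d,K,T=grab('wrist'); s=sensors.observe(); B=R.from_rotvec(s["ee_rot"]).as_matrix()
W=cloud(d,K,T); Q=(W-s["position"])@B
h,sa,v=cv2.split(cv2.cvtColor(im,cv2.COLOR_BGR2HSV))
k=(h>85)&(h<125)&(sa>25)&(abs(Q[...,1])<0.045)&(Q[...,2]<0.03)&(Q[...,2]>-0.03)&(Q[...,0]>0.015); k[330:]=0
P=Q[k]; top=P[P[:,2]<np.median(P[:,2])+0.004]; print("top z in tool",np.median(top[:,2]))
# front edge
for lo in np.arange(-0.025,0.026,0.0125):
    q=top[abs(top[:,1]-lo)<0.005]; print(round(lo,3),round(np.percentile(q[:,0],99),4),end=" ; ")
print("y",np.percentile(top[:,1],[1,99]))
E
python3 held.py
python3 -m handwheel '[{"tx":0,"ty":0,"tz":-4,"wx":0,"wy":0,"wz":1,"claw":0.6},{"tx":0,"ty":0,"tz":-8,"wx":0,"wy":0,"wz":7,"claw":0.6},{"tx":-2,"ty":-1.5,"tz":-11,"wx":0,"wy":0,"wz":13,"claw":0.6},{"tx":-5,"ty":-4,"tz":-12,"wx":0,"wy":0,"wz":20,"claw":0.6},{"tx":-8,"ty":-6.2,"tz":-12,"wx":0,"wy":0,"wz":27,"claw":0.6},{"tx":-11,"ty":-8.5,"tz":-12,"wx":0,"wy":0,"wz":34,"claw":0.6},{"tx":-14,"ty":-10.8,"tz":-12,"wx":0,"wy":0,"wz":41,"claw":0.6},{"tx":-17,"ty":-13.2,"tz":-12,"wx":0,"wy":0,"wz":48,"claw":0.6},{"tx":-20,"ty":-15.5,"tz":-12,"wx":0,"wy":0,"wz":55,"claw":0.6},{"tx":-22.5,"ty":-17.4,"tz":-12,"wx":0,"wy":0,"wz":62,"claw":0.6},{"tx":-25,"ty":-19.3,"tz":-12,"wx":0,"wy":0,"wz":69,"claw":0.6},{"tx":-26.5,"ty":-20.5,"tz":-12,"wx":0,"wy":0,"wz":76,"claw":0.6}]' 35
python3 -c "
from h import *
a=np.radians(88.08); p=np.array([0.6004,0.0215])+0.015*np.array([np.cos(a),np.sin(a)])
go([*p,0.10],88.08)"
```

```text
top z in tool -0.0024151417842647642
-0.025 0.043 ; -0.012 0.043 ; 0.0 0.0431 ; 0.013 0.0431 ; 0.025 0.0431 ; y [-0.03022268  0.03112721]
clock: 22.7
position: [0.5969, 0.0355, 0.2926]
ee_rot: [-2.098, -2.336, 0.007]
force: [0.7, -0.3, -2.8]
width: 0.695
t [ 0.09  0.49 19.26] w [-0.24  0.11  8.08] | now [0.5969 0.0355 0.2926] yaw 96.16 clk 22.7 w 0.695
```

```bash
python3 -m handwheel '[{"tx":0.2,"ty":0.5,"tz":1,"wx":0,"wy":0,"wz":6,"claw":0.6},{"tx":0.2,"ty":0.5,"tz":4,"wx":0,"wy":0,"wz":8,"claw":0.6},{"tx":0.2,"ty":0.5,"tz":8,"wx":0,"wy":0,"wz":8,"claw":0.6},{"tx":0.2,"ty":0.5,"tz":12,"wx":0,"wy":0,"wz":8,"claw":0.6},{"tx":0.2,"ty":0.5,"tz":16,"wx":0,"wy":0,"wz":8,"claw":0.6},{"tx":0.2,"ty":0.5,"tz":19,"wx":0,"wy":0,"wz":8,"claw":0.6},{"tx":0.2,"ty":0.5,"tz":19.5,"wx":0,"wy":0,"wz":8,"claw":0.6},{"tx":0.2,"ty":0.5,"tz":19.5,"wx":0,"wy":0,"wz":8,"claw":0.6},{"tx":0.2,"ty":0.5,"tz":19.5,"wx":0,"wy":0,"wz":8,"claw":0.6}]' 35
python3 -c "
from h import *
im,d,K,T=grab('wrist'); cv2.imwrite('pics/s1.png',im)
go([0.6009,0.0375,0.0205],88.08)"
```

```text
clock: 23.45
position: [0.6007, 0.0422, 0.1011]
ee_rot: [-2.246, -2.196, 0.0]
force: [0.1, 0.4, -0.9]
width: 0.693
t [-0.49 -0.07  8.17] w [ 0.1  -0.02  0.61] | now [0.6015 0.0423 0.1022] yaw 88.69 clk 23.5 w 0.694
```

View pics/s1.png

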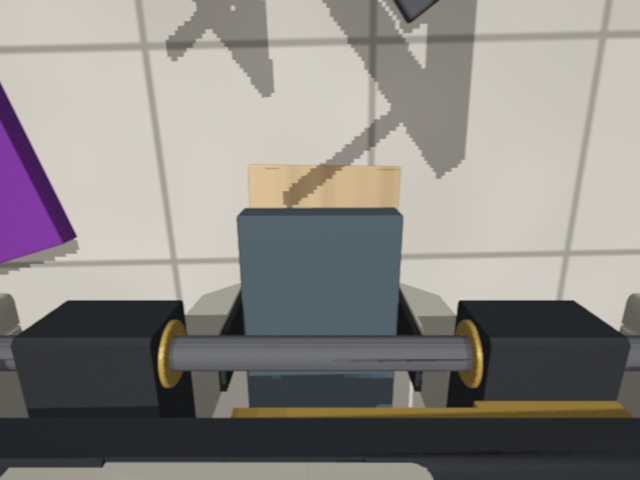

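```bash
python3 -m handwheel '[{"tx":-0.5,"ty":-0.1,"tz":2,"wx":0,"wy":0,"wz":0.6,"claw":0.6},{"tx":-0.5,"ty":-0.1,"tz":4.5,"wx":0,"wy":0,"wz":0.6,"claw":0.6},{"tx":-0.5,"ty":-0.1,"tz":6.5,"wx":0,"wy":0,"wz":0.6,"claw":0.6},{"tx":-0.5,"ty":-0.1,"tz":7.3,"wx":0,"wy":0,"wz":0.6,"claw":0.6},{"tx":-0.5,"ty":-0.1,"tz":7.6,"wx":0,"wy":0,"wz":0.6,"claw":0.6},{"tx":-0.5,"ty":-0.1,"tz":7.6,"wx":0,"wy":0,"wz":0.6,"claw":0.6},{"tx":-0.5,"ty":-0.1,"tz":7.6,"wx":0,"wy":0,"wz":0.6,"claw":0.6}]' 35
python3 -c "
from h import *
K,T=pose('wrist'); im,d=vision.get_image('wrist'); cv2.imwrite('pics/s2.png',im)
go([0.6009,0.0375,0.0205],88.08)"
```

```text
clock: 24.08
position: [0.6007, 0.0372, 0.0264]
ee_rot: [2.257, 2.183, 0.003]
force: [-0.7, 0.2, -1.3]
width: 0.692
t [0.03 0.02 0.59] w [ 0.15 -0.02  0.  ] | now [0.6007 0.0372 0.0264] yaw 88.08 clk 24.13 w 0.694
```

View pics/s2.png

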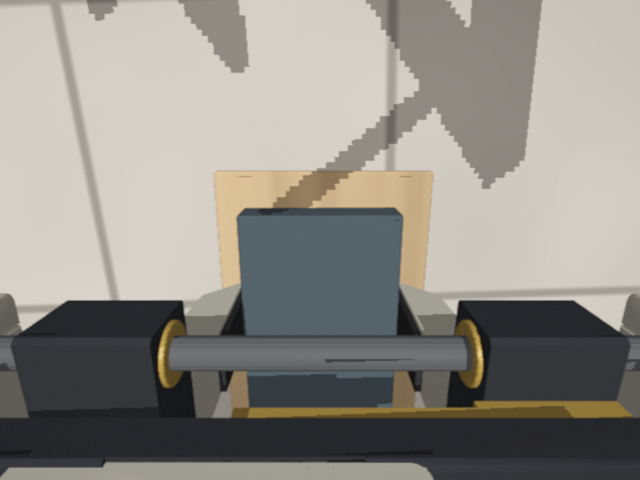

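```bash
python3 -m handwheel '[{"tx":0,"ty":0.1,"tz":0.3,"wx":0,"wy":0,"wz":0,"claw":0.6},{"tx":0,"ty":0.1,"tz":0.5,"wx":0,"wy":0,"wz":0,"claw":0.6},{"tx":0,"ty":0.1,"tz":0.6,"wx":0,"wy":0,"wz":0,"claw":0.6},{"tx":0,"ty":0.1,"tz":0.6,"wx":0,"wy":0,"wz":0,"claw":0.6}]' 35
python3 -m handwheel '[{"tx":0,"ty":0,"tz":-0.1,"wx":0,"wy":0,"wz":0,"claw":0.75},{"tx":0,"ty":0,"tz":-0.1,"wx":0,"wy":0,"wz":0,"claw":0.9},{"tx":0,"ty":0,"tz":-0.1,"wx":0,"wy":0,"wz":0,"claw":0.9},{"tx":0,"ty":0,"tz":-0.1,"wx":0,"wy":0,"wz":0,"claw":0.9},{"tx":0,"ty":0,"tz":-1.5,"wx":0,"wy":0,"wz":0,"claw":0.9},{"tx":0,"ty":0,"tz":-4,"wx":0,"wy":0,"wz":0,"claw":1},{"tx":0,"ty":0,"tz":-8,"wx":0,"wy":0,"wz":0,"claw":1},{"tx":0,"ty":0,"tz":-12,"wx":0,"wy":0,"wz":0,"claw":1},{"tx":0,"ty":0,"tz":-16,"wx":0,"wy":0,"wz":0,"claw":1},{"tx":0,"ty":0,"tz":-20,"wx":0,"wy":0,"wz":0,"claw":1},{"tx":0,"ty":0,"tz":-24,"wx":0,"wy":0,"wz":0,"claw":1},{"tx":0,"ty":0,"tz":-24,"wx":0,"wy":0,"wz":0,"claw":1}]' 35
python3 plates.py t1; python3 -c "
from h import *
go([0.6309,-0.1589,0.2],11.2)"
```

```text
clock: 24.47
position: [0.6012, 0.0369, 0.0202]
ee_rot: [2.257, 2.183, 0.002]
force: [-2.7, -1.6, 11.5]
width: 0.694
clock: 25.47
position: [0.6038, 0.0381, 0.2672]
ee_rot: [2.253, 2.179, 0.015]
force: [1.4, 0.6, -0.2]
width: 1.002
board [0.6109 0.0353 1.9106 1.3268] 89.9094009399414
t [-19.55   3.43   6.34] w [ 0.35 -0.37 76.87] | now [0.6027 0.0376 0.2634] yaw 88.07 clk 25.52 w 1.004
```

View pics/t1.png

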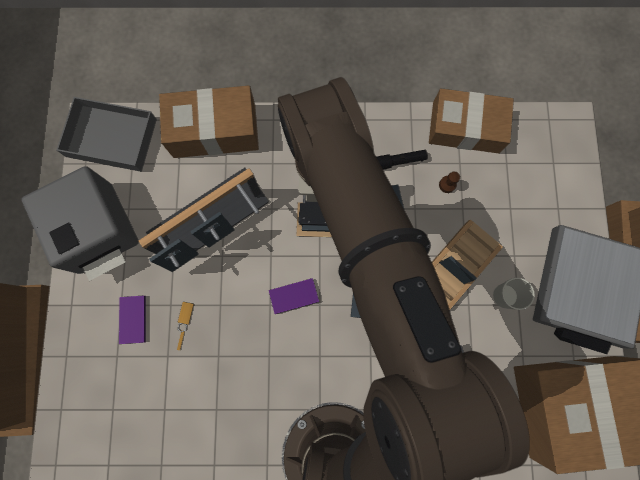

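```bash
python3 -c "
from h import *
go([0.5525,-0.1744,0.27],11.2)"
python3 -m handwheel '[{"tx":-1.5,"ty":0,"tz":-1,"wx":0,"wy":0,"wz":6,"claw":1},{"tx":-4,"ty":-0.5,"tz":-1,"wx":0,"wy":0,"wz":13,"claw":1},{"tx":-6.5,"ty":-1,"tz":-1,"wx":0,"wy":0,"wz":20,"claw":1},{"tx":-9,"ty":-1.5,"tz":-1,"wx":0,"wy":0,"wz":27,"claw":1},{"tx":-11.5,"ty":-2.5,"tz":-1,"wx":0,"wy":0,"wz":34,"claw":1},{"tx":-14,"ty":-3.5,"tz":-1,"wx":0,"wy":0,"wz":41,"claw":1},{"tx":-16.5,"ty":-4,"tz":-1,"wx":0,"wy":0,"wz":48,"claw":1},{"tx":-19,"ty":-4.2,"tz":-1,"wx":0,"wy":0,"wz":55,"claw":1},{"tx":-21,"ty":-4.3,"tz":-1,"wx":0,"wy":0,"wz":62,"claw":1},{"tx":-21.3,"ty":-4.3,"tz":-1,"wx":0,"wy":0,"wz":69,"claw":1},{"tx":-21.3,"ty":-4.3,"tz":-1,"wx":0,"wy":0,"wz":76.5,"claw":1},{"tx":-21.3,"ty":-4.3,"tz":-1,"wx":0,"wy":0,"wz":76.5,"claw":1}]' 35
python3 wp.py u1
python3 -c "
from h import *
go([0.5525,-0.1744,0.27],11.2)"
```

```text
t [-21.36  -4.3   -0.72] w [ 0.35 -0.37 76.87] | now [0.6027 0.0376 0.2634] yaw 88.07 clk 25.52 w 1.004
clock: 26.52
position: [0.5496, -0.1752, 0.2673]
ee_rot: [-3.126, -0.306, 0.003]
force: [0.9, 1.2, 0.4]
width: 0.999
[322. 112.] [ 289   49   67  129 8188] z 0.017 [ 0.6338 -0.1611  0.118   0.0622] yaw 11.2
[133. 114.] [  66   72  132   86 6500] z 0.0208 [0.6012 0.0208 0.1225 0.0624] yaw 88.3
[227. 281.] [ 197  260   60   40 1536] z 0.0169 [ 0.4405 -0.0908  0.0621  0.0411] yaw 82.8
t [ 0.27  0.04 -0.25] w [-0.03  0.11  0.43] | now [ 0.5498 -0.1745  0.2675] yaw 11.63 clk 26.57 w 0.999
```

View pics/u1.png

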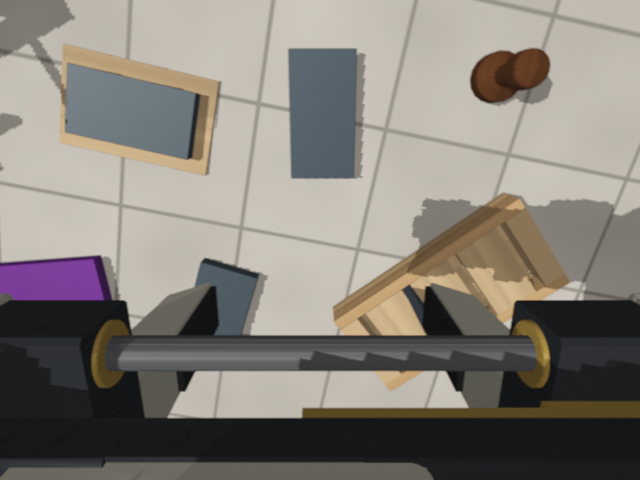

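```bash
python3 -c "
from h import *
go([0.6325,-0.160,0.10],11.2)"
```

```text
t [ 8.43  0.26 16.73] w [-0.03  0.11  0.43] | now [ 0.5498 -0.1745  0.2675] yaw 11.63 clk 26.57 w 0.999
```

```bash
python3 -m handwheel '[{"tx":3,"ty":0.1,"tz":1,"wx":0,"wy":0,"wz":0.4,"claw":1},{"tx":6.5,"ty":0.2,"tz":3,"wx":0,"wy":0,"wz":0.4,"claw":1},{"tx":8.4,"ty":0.3,"tz":6,"wx":0,"wy":0,"wz":0.4,"claw":1},{"tx":8.4,"ty":0.3,"tz":10,"wx":0,"wy":0,"wz":0.4,"claw":1},{"tx":8.4,"ty":0.3,"tz":14,"wx":0,"wy":0,"wz":0.4,"claw":1},{"tx":8.4,"ty":0.3,"tz":16.7,"wx":0,"wy":0,"wz":0.4,"claw":1},{"tx":8.4,"ty":0.3,"tz":16.7,"wx":0,"wy":0,"wz":0.4,"claw":1},{"tx":8.4,"ty":0.3,"tz":16.7,"wx":0,"wy":0,"wz":0.4,"claw":1}]' 35
python3 -c "
from h import *
go([0.6325,-0.160,0.0165],11.2)
im,d,K,T=grab('wrist'); cv2.imwrite('pics/u2.png',im)"
```

```text
clock: 27.23
position: [0.6321, -0.16, 0.1004]
ee_rot: [-3.125, -0.312, 0.006]
force: [-0.0, -0.3, 0.8]
width: 1.001
t [0.06 0.02 8.39] w [-0.1   0.19  0.19] | now [ 0.6321 -0.16    0.1004] yaw 11.39 clk 27.23 w 1.001
```

View pics/u2.png

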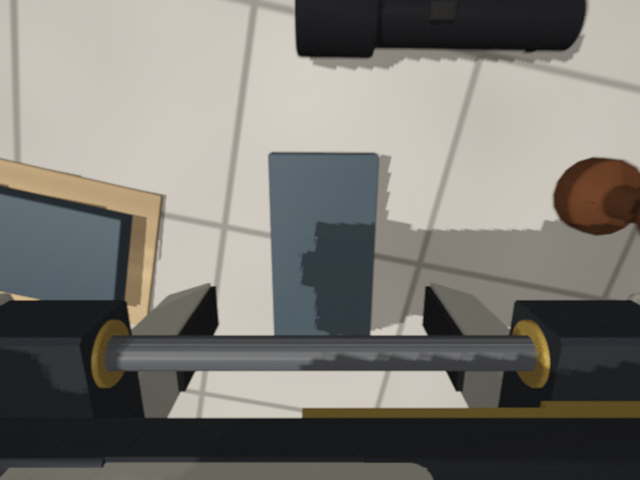

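```bash
python3 -m handwheel '[{"tx":0.1,"ty":0,"tz":3,"wx":0,"wy":0,"wz":0.2,"claw":1},{"tx":0.1,"ty":0,"tz":6,"wx":0,"wy":0,"wz":0.2,"claw":1},{"tx":0.1,"ty":0,"tz":7.8,"wx":0,"wy":0,"wz":0.2,"claw":1},{"tx":0.1,"ty":0,"tz":8.4,"wx":0,"wy":0,"wz":0.2,"claw":1},{"tx":0.1,"ty":0,"tz":8.4,"wx":0,"wy":0,"wz":0.2,"claw":1},{"tx":0.1,"ty":0,"tz":8.4,"wx":0,"wy":0,"wz":0.2,"claw":0.8},{"tx":0.1,"ty":0,"tz":8.4,"wx":0,"wy":0,"wz":0.2,"claw":0.6},{"tx":0.1,"ty":0,"tz":8.4,"wx":0,"wy":0,"wz":0.2,"claw":0.6},{"tx":0.1,"ty":0,"tz":8.4,"wx":0,"wy":0,"wz":0.2,"claw":0.6},{"tx":0.1,"ty":0,"tz":8.4,"wx":0,"wy":0,"wz":0.2,"claw":0.6}]' 35
python3 -m handwheel '[{"tx":0,"ty":0,"tz":-1,"wx":0,"wy":0,"wz":0,"claw":0.6},{"tx":0,"ty":0,"tz":-3,"wx":0,"wy":0,"wz":0,"claw":0.6},{"tx":0,"ty":0,"tz":-6,"wx":0,"wy":0,"wz":0,"claw":0.6},{"tx":0,"ty":0,"tz":-10,"wx":0,"wy":0,"wz":0,"claw":0.6},{"tx":0,"ty":0,"tz":-14,"wx":0,"wy":0,"wz":0,"claw":0.6},{"tx":0,"ty":0,"tz":-18,"wx":0,"wy":0,"wz":0,"claw":0.6},{"tx":0,"ty":0,"tz":-18,"wx":0,"wy":0,"wz":0,"claw":0.6},{"tx":0,"ty":0,"tz":-18,"wx":0,"wy":0,"wz":0,"claw":0.6}]' 35
python3 held.py; python3 -c "
from h import *
go([0.601,0.021,0.12],88.1)"
```

```text
clock: 28.12
position: [0.6347, -0.1606, 0.0187]
ee_rot: [3.127, 0.301, 0.002]
force: [-0.9, 0.1, 8.0]
width: 0.691
clock: 28.78
position: [0.6356, -0.1607, 0.2014]
ee_rot: [3.126, 0.3, 0.009]
force: [-0.1, 0.6, -2.3]
width: 0.692
top z in tool -0.0008235918552741996
-0.025 0.0602 ; -0.012 0.0602 ; 0.0 0.0602 ; 0.013 0.0602 ; 0.025 0.0603 ; y [-0.02978589  0.03165765]
t [  0.18 -18.46   7.87] w [ 9.000e-02 -4.000e-02 -7.712e+01] | now [ 0.6342 -0.1605  0.1989] yaw 10.98 clk 28.83 w 0.691
```

```bash
python3 -m handwheel '[{"tx":0,"ty":-1,"tz":0,"wx":0,"wy":0,"wz":-6,"claw":0.6},{"tx":0,"ty":-3,"tz":0,"wx":0,"wy":0,"wz":-13,"claw":0.6},{"tx":0,"ty":-5,"tz":0,"wx":0,"wy":0,"wz":-20,"claw":0.6},{"tx":0,"ty":-7,"tz":0,"wx":0,"wy":0,"wz":-27,"claw":0.6},{"tx":0,"ty":-9,"tz":0,"wx":0,"wy":0,"wz":-34,"claw":0.6},{"tx":0,"ty":-11,"tz":0,"wx":0,"wy":0,"wz":-41,"claw":0.6},{"tx":0,"ty":-13,"tz":0,"wx":0,"wy":0,"wz":-48,"claw":0.6},{"tx":0,"ty":-15,"tz":0,"wx":0,"wy":0,"wz":-55,"claw":0.6},{"tx":0,"ty":-17,"tz":1,"wx":0,"wy":0,"wz":-62,"claw":0.6},{"tx":0.1,"ty":-18.4,"tz":3,"wx":0,"wy":0,"wz":-69,"claw":0.6},{"tx":0.1,"ty":-18.4,"tz":6,"wx":0,"wy":0,"wz":-76,"claw":0.6},{"tx":0.1,"ty":-18.4,"tz":8,"wx":0,"wy":0,"wz":-77,"claw":0.6}]' 35
python3 -c "
from h import *
for i in range(3): im,d,K,T=grab('wrist')
cv2.imwrite('pics/v1.png',im)
go([0.601,0.020,0.0385],88.1)"; python3 held.py
```

```text
clock: 29.83
position: [0.5978, 0.0214, 0.1143]
ee_rot: [-2.247, -2.191, 0.005]
force: [-1.0, -1.4, -3.1]
width: 0.692
t [0.03 0.36 7.66] w [-0.36  0.03 -0.18] | now [0.5978 0.0199 0.1151] yaw 87.92 clk 29.98 w 0.694
top z in tool 0.0036131978036478447
-0.025 0.0574 ; -0.012 0.0574 ; 0.0 0.0574 ; 0.013 0.0575 ; 0.025 0.0575 ; y [-0.03145441  0.02985395]
```

View pics/v1.png

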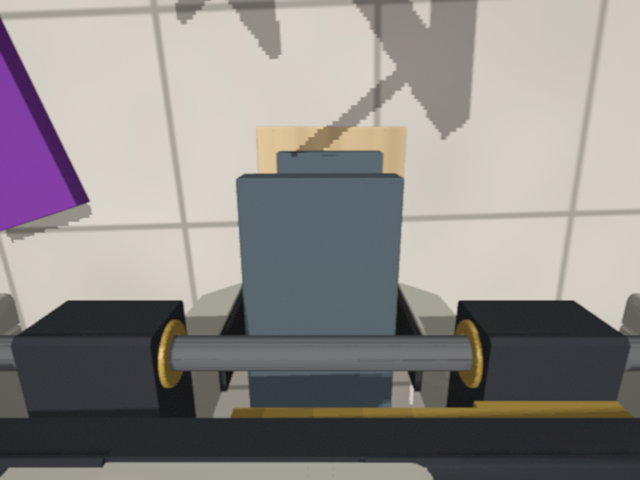

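```bash
cat >> held.py <<'E'
print("tilt fit z=a*x+b*y+c:",np.linalg.lstsq(np.c_[top[:,:2],np.ones(len(top))],top[:,2],rcond=None)[0], "rowtop",np.where(k)[0].min(), s["position"],s["force"])
E
python3 held.py; python3 held.py
```

```text
top z in tool 0.0029525383350767842
-0.025 0.0576 ; -0.012 0.0576 ; 0.0 0.0576 ; 0.013 0.0576 ; 0.025 0.0577 ; y [-0.03095926  0.03038715]
tilt fit z=a*x+b*y+c: [0.0051182  0.00362171 0.00277423] rowtop 173 [0.60025284 0.02026619 0.11808425] [-0.27294409 -0.01810918 -1.58274227]
top z in tool 0.0024370523678999144
-0.025 0.0577 ; -0.012 0.0577 ; 0.0 0.0577 ; 0.013 0.0577 ; 0.025 0.0577 ; y [-0.03049562  0.03082445]
tilt fit z=a*x+b*y+c: [0.00524921 0.0025095  0.00225715] rowtop 173 [0.60074946 0.02036108 0.11873193] [-0.09498479 -0.47814552 -1.40549032]
```

Run:
```python
from h import *
m=vision.camera_model("wrist"); H=m["hand_eye"];K=m["K"]
for row,zt in [(210,0.0),(210,0.0003),(175,0.0024)]:
    r=H[:3,:3]@np.array([0,(row-K[1,2])/K[1,1],1.]); t=(zt-H[2,3])/r[2]; print(row,zt,(H[:3,3]+r*t))
K,T=pose("wrist"); im,d=vision.get_image("wrist"); W=cloud(d,K,T)
# lower plate far edge, z .02
h,s,v=cv2.split(cv2.cvtColor(im,cv2.COLOR_BGR2HSV))
k=(h>85)&(h<125)&(s>25)&(abs(W[...,2]-0.02)<0.006)&(abs(W[...,0]-.6)<.05); k[200:]=0
rr,cc=np.where(k); print(rr.min(),cc.min(),cc.max()); 
print(onplane([[ (cc.min()+cc.max())/2, rr.min()-0.5]],0.020,K,T), sensors.observe()["position"])
go([0.601,0.020,0.0385],88.1)
```

```text
210 0.0 [0.04578873 0.00088209 0.        ]
210 0.0003 [0.04572401 0.00088187 0.0003    ]
175 0.0024 [0.05870064 0.00089228 0.0024    ]
152 269 369
[[0.60324576 0.08131765 0.02      ]] [0.60095352 0.02040675 0.1190215 ]
t [-0.04 -0.01  8.05] w [ 0.11 -0.01 -0.18] | now [0.601  0.0204 0.119 ] yaw 87.92 clk 30.18 w 0.689
```

```bash
python3 -m handwheel '[{"tx":0.3,"ty":0,"tz":2,"wx":0,"wy":0,"wz":-0.2,"claw":0.6},{"tx":0.3,"ty":0,"tz":4.5,"wx":0,"wy":0,"wz":-0.2,"claw":0.6},{"tx":0.3,"ty":0,"tz":6.3,"wx":0,"wy":0,"wz":-0.2,"claw":0.6},{"tx":0.3,"ty":0,"tz":7,"wx":0,"wy":0,"wz":-0.2,"claw":0.6},{"tx":0.3,"ty":0,"tz":7.3,"wx":0,"wy":0,"wz":-0.2,"claw":0.6},{"tx":0.3,"ty":0,"tz":7.4,"wx":0,"wy":0,"wz":-0.2,"claw":0.6},{"tx":0.3,"ty":0,"tz":7.4,"wx":0,"wy":0,"wz":-0.2,"claw":0.6},{"tx":0.3,"ty":0,"tz":7.4,"wx":0,"wy":0,"wz":-0.2,"claw":0.6}]' 35
python3 -c "
from h import *
im,d,K,T=grab('wrist')
cv2.imwrite('pics/v2.png',im)
go([0.6012,0.0233,0.0387],88.1)"
```

```text
clock: 30.85
position: [0.6012, 0.0235, 0.045]
ee_rot: [2.256, 2.185, 0.003]
force: [-0.2, 0.1, -1.6]
width: 0.691
t [-0.01  0.01  0.62] w [ 0.11 -0.01  0.07] | now [0.601  0.0234 0.0449] yaw 88.17 clk 30.9 w 0.694
```

View pics/v2.png

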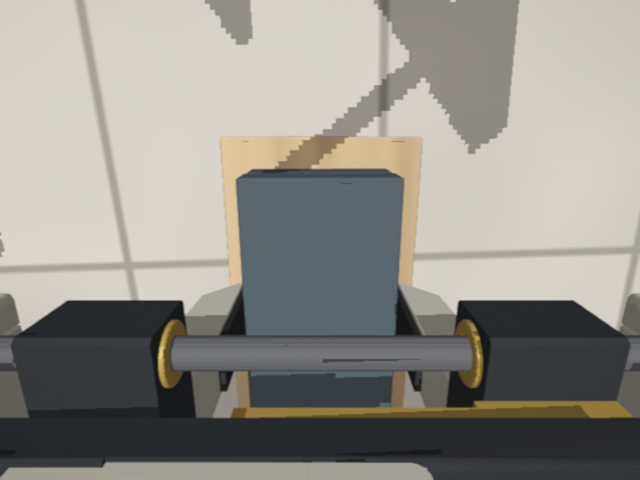

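```bash
python3 -m handwheel '[{"tx":0,"ty":0,"tz":0.3,"wx":0,"wy":0,"wz":0,"claw":0.6},{"tx":0,"ty":0,"tz":0.5,"wx":0,"wy":0,"wz":0,"claw":0.6},{"tx":0,"ty":0,"tz":0.6,"wx":0,"wy":0,"wz":0,"claw":0.6},{"tx":0,"ty":0,"tz":0.6,"wx":0,"wy":0,"wz":0,"claw":0.6}]' 35
python3 -m handwheel '[{"tx":0,"ty":0,"tz":0,"wx":0,"wy":0,"wz":0,"claw":0.75},{"tx":0,"ty":0,"tz":0,"wx":0,"wy":0,"wz":0,"claw":0.9},{"tx":0,"ty":0,"tz":0,"wx":0,"wy":0,"wz":0,"claw":0.9},{"tx":0,"ty":0,"tz":-0.1,"wx":0,"wy":0,"wz":0,"claw":0.9},{"tx":0,"ty":0,"tz":-1.5,"wx":0,"wy":0,"wz":0,"claw":0.9},{"tx":0,"ty":0,"tz":-4,"wx":0,"wy":0,"wz":0,"claw":1},{"tx":0,"ty":0,"tz":-8,"wx":0,"wy":0,"wz":0,"claw":1},{"tx":0,"ty":0,"tz":-12,"wx":0,"wy":0,"wz":0,"claw":1},{"tx":0,"ty":0,"tz":-16,"wx":0,"wy":0,"wz":0,"claw":1},{"tx":0,"ty":0,"tz":-20,"wx":0,"wy":0,"wz":0,"claw":1},{"tx":0,"ty":0,"tz":-22,"wx":0,"wy":0,"wz":0,"claw":1},{"tx":0,"ty":0,"tz":-22,"wx":0,"wy":0,"wz":0,"claw":1}]' 35
python3 -c "
from h import *
a=np.radians(-6.8); p=np.array([0.4198,-0.0975])-0.06*np.array([np.cos(a),np.sin(a)])
go([*p,0.27],-6.8)
im,d,K,T=grab('side')
cv2.imwrite('pics/w1.png',im)"
```

```text
clock: 31.23
position: [0.6005, 0.0233, 0.0387]
ee_rot: [2.256, 2.185, 0.0]
force: [-2.2, -0.4, 9.0]
width: 0.695
clock: 32.23
position: [0.6026, 0.0242, 0.2635]
ee_rot: [2.252, 2.182, 0.011]
force: [0.8, 1.4, 0.0]
width: 0.998
t [-12.22 -23.86  -0.87] w [ 0.33 -0.47 94.98] | now [0.6026 0.0242 0.2635] yaw 88.18 clk 32.23 w 0.998
```

View pics/w1.png

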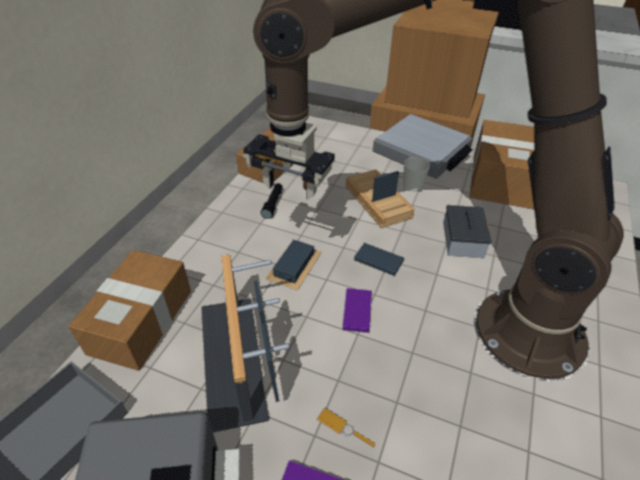

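Run:
```python
from h import *
im,d,K,T=grab('side')
h,s,v=cv2.split(cv2.cvtColor(im,cv2.COLOR_BGR2HSV)); W=cloud(d,K,T); z=W[...,2]
m=((h>85)&(h<125)&(s>28)&(abs(z-.016)<0.01)).astype(np.uint8)
n,l,st,c=cv2.connectedComponentsWithStats(m)
for k in range(1,n):
    if st[k,4]>300:
        r,a=rect(l==k,0.016,K,T); print(np.round(c[k]),st[k],np.round(r,4),round(a,1))
```

```text
[379. 259.] [355 244  48  31 803] [ 0.3953 -0.0809  0.1176  0.0707] -7.8
[227. 376.] [ 203  304   64  127 2423] [0.6036 0.3406 0.3135 0.1136] -55.3
```

```bash
python3 -c "
from h import *
go([0.470,-0.09,0.27],172.3)"
python3 -m handwheel '[{"tx":-1,"ty":-2,"tz":0,"wx":0,"wy":0,"wz":-6,"claw":1},{"tx":-3,"ty":-4.5,"tz":0,"wx":0,"wy":0,"wz":-13,"claw":1},{"tx":-5.5,"ty":-7,"tz":0,"wx":0,"wy":0,"wz":-20,"claw":1},{"tx":-8,"ty":-9,"tz":0,"wx":0,"wy":0,"wz":-27,"claw":1},{"tx":-10.5,"ty":-11,"tz":0,"wx":0,"wy":0,"wz":-34,"claw":1},{"tx":-11.8,"ty":-12.5,"tz":0,"wx":0,"wy":0,"wz":-41,"claw":1},{"tx":-11.8,"ty":-12.8,"tz":0,"wx":0,"wy":0,"wz":-48,"claw":1},{"tx":-11.8,"ty":-12.8,"tz":0,"wx":0,"wy":0,"wz":-55,"claw":1},{"tx":-11.8,"ty":-12.8,"tz":0,"wx":0,"wy":0,"wz":-62,"claw":1},{"tx":-11.8,"ty":-12.8,"tz":0,"wx":0,"wy":0,"wz":-69,"claw":1},{"tx":-11.8,"ty":-12.8,"tz":0,"wx":0,"wy":0,"wz":-76,"claw":1},{"tx":-11.8,"ty":-12.8,"tz":0,"wx":0,"wy":0,"wz":-84,"claw":1}]' 35
python3 -c "
from h import *
for i in range(3): grab('wrist')"
python3 wp.py x1; python3 -c "
from h import *
go([0.470,-0.09,0.27],172.3); print(sensors.observe()['joints'])"
```

```text
t [-11.74 -12.68  -1.19] w [ 7.000e-02  7.000e-02 -8.413e+01] | now [0.6005 0.0233 0.2583] yaw 88.17 clk 32.33 w 0.999
clock: 33.33
position: [0.4675, -0.0906, 0.2561]
ee_rot: [-0.228, -3.131, -0.001]
force: [-0.4, -0.7, -0.3]
width: 1.0
[315. 129.] [ 279   65   69  131 8327] z 0.0169 [ 0.3984 -0.0855  0.1181  0.0621] yaw -6.9
t [-0.19  0.09 -1.33] w [ 0.03 -0.11 -1.22] | now [ 0.4679 -0.0906  0.2567] yaw 171.08 clk 33.53 w 0.999
[ 0.75210405  0.28481756 -0.82297894  1.84751886  0.23100533  1.11020612
  1.26016651]
```

View pics/x1.png

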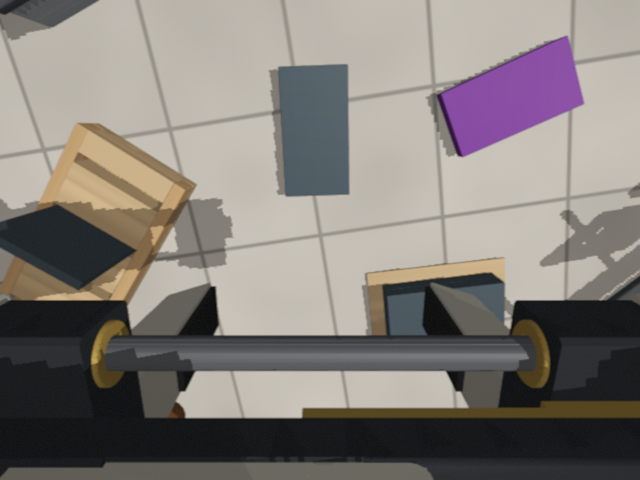

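```bash
python3 -c "
from h import *
go([0.4083,-0.0867,0.10],173.1)"
python3 -m handwheel '[{"tx":2,"ty":0.2,"tz":3,"wx":0,"wy":0,"wz":-2,"claw":1},{"tx":4,"ty":0.4,"tz":7,"wx":0,"wy":0,"wz":-2,"claw":1},{"tx":5.8,"ty":0.5,"tz":11,"wx":0,"wy":0,"wz":-2,"claw":1},{"tx":5.8,"ty":0.5,"tz":15,"wx":0,"wy":0,"wz":-2,"claw":1},{"tx":5.8,"ty":0.5,"tz":15.6,"wx":0,"wy":0,"wz":-2,"claw":1},{"tx":5.8,"ty":0.5,"tz":15.6,"wx":0,"wy":0,"wz":-2,"claw":1},{"tx":5.8,"ty":0.5,"tz":15.6,"wx":0,"wy":0,"wz":-2,"claw":1},{"tx":5.8,"ty":0.5,"tz":15.6,"wx":0,"wy":0,"wz":-2,"claw":1}]' 35
python3 -c "
from h import *
im,d,K,T=grab('wrist'); cv2.imwrite('pics/x2.png',im)
go([0.4083,-0.0867,0.0165],173.1)"
```

```text
t [ 5.92 -0.55 15.68] w [ 0.03 -0.11 -2.02] | now [ 0.4679 -0.0906  0.2567] yaw 171.08 clk 33.53 w 0.999
clock: 34.2
position: [0.414, -0.0768, 0.1035]
ee_rot: [0.184, 3.133, -0.0]
force: [0.3, 0.3, 0.3]
width: 1.003
t [ 0.48 -1.04  8.7 ] w [-0.01  0.2   0.18] | now [ 0.414  -0.0769  0.1035] yaw 173.28 clk 34.25 w 1.002
```

View pics/x2.png

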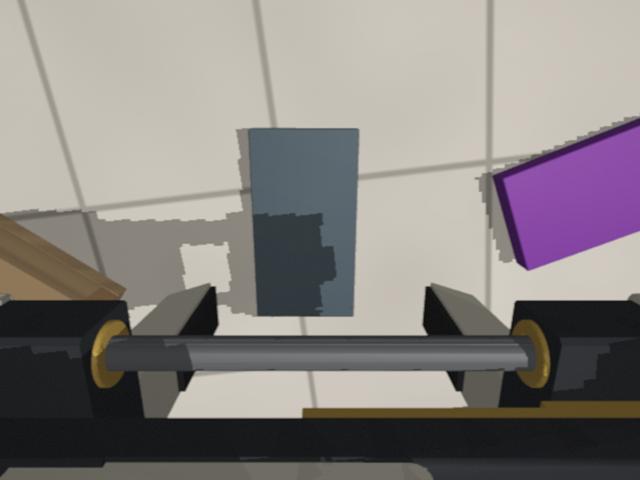

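```bash
sed -i 's/m\[300:\]=0/m[330:]=0/' wp.py; python3 wp.py x3; python3 -c "
from h import *
go([0.3984,-0.0855,0.0165],173.1)"
```

```text
[304. 219.] [  249   129   109   187 18911] z 0.0169 [ 0.3985 -0.0853  0.1183  0.0628] yaw -6.8
t [ 1.46 -1.02  8.69] w [-0.02  0.2   0.19] | now [ 0.4138 -0.077   0.1034] yaw 173.29 clk 34.3 w 1.002
```

```bash
python3 -m handwheel '[{"tx":0.5,"ty":-1,"tz":2.5,"wx":0,"wy":0,"wz":0.2,"claw":1},{"tx":0.5,"ty":-1,"tz":5.5,"wx":0,"wy":0,"wz":0.2,"claw":1},{"tx":0.5,"ty":-1,"tz":7.8,"wx":0,"wy":0,"wz":0.2,"claw":1},{"tx":0.5,"ty":-1,"tz":8.6,"wx":0,"wy":0,"wz":0.2,"claw":1},{"tx":0.5,"ty":-1,"tz":8.6,"wx":0,"wy":0,"wz":0.2,"claw":1},{"tx":0.5,"ty":-1,"tz":8.6,"wx":0,"wy":0,"wz":0.2,"claw":1}]' 35
python3 -c "
from h import *
go([0.4083,-0.0865,0.0165],173.1)"
python3 -m handwheel '[{"tx":0,"ty":0,"tz":0,"wx":0,"wy":0,"wz":0,"claw":0.8},{"tx":0,"ty":0,"tz":0,"wx":0,"wy":0,"wz":0,"claw":0.6},{"tx":0,"ty":0,"tz":0,"wx":0,"wy":0,"wz":0,"claw":0.6},{"tx":0,"ty":0,"tz":0,"wx":0,"wy":0,"wz":0,"claw":0.6},{"tx":0,"ty":0,"tz":0,"wx":0,"wy":0,"wz":0,"claw":0.6},{"tx":0,"ty":0,"tz":0,"wx":0,"wy":0,"wz":0,"claw":0.6}]' 35
python3 -m handwheel '[{"tx":0,"ty":0,"tz":-1,"wx":0,"wy":0,"wz":0,"claw":0.6},{"tx":0,"ty":0,"tz":-3,"wx":0,"wy":0,"wz":0,"claw":0.6},{"tx":0,"ty":0,"tz":-6,"wx":0,"wy":0,"wz":0,"claw":0.6},{"tx":0,"ty":0,"tz":-10,"wx":0,"wy":0,"wz":0,"claw":0.6},{"tx":0,"ty":0,"tz":-14,"wx":0,"wy":0,"wz":0,"claw":0.6},{"tx":0,"ty":0,"tz":-18,"wx":0,"wy":0,"wz":0,"claw":0.6},{"tx":0,"ty":0,"tz":-18,"wx":0,"wy":0,"wz":0,"claw":0.6},{"tx":0,"ty":0,"tz":-18,"wx":0,"wy":0,"wz":0,"claw":0.6}]' 35
python3 -c "
from h import *
for i in range(4): im,d,K,T=grab('wrist')
cv2.imwrite('pics/y1.png',im)"; python3 held.py; python3 -c "
from h import *
go([0.601,0.012,0.15],88.1)"
```

```text
clock: 34.8
position: [0.4068, -0.0862, 0.0165]
ee_rot: [0.188, 3.135, -0.001]
force: [0.4, -0.3, 0.6]
width: 0.998
t [-0.16 -0.01 -0.  ] w [-0.02  0.06  0.04] | now [ 0.4068 -0.0862  0.0165] yaw 173.14 clk 34.8 w 0.998
clock: 35.3
position: [0.4062, -0.0863, 0.0161]
ee_rot: [0.188, 3.135, -0.0]
force: [-0.6, 0.0, 7.0]
width: 0.691
clock: 35.97
position: [0.4068, -0.0867, 0.1974]
ee_rot: [0.189, 3.132, -0.003]
force: [0.1, 0.3, -2.9]
width: 0.689
top z in tool -0.0007825644359980084
-0.025 0.0674 ; -0.012 0.0674 ; 0.0 0.0674 ; 0.013 0.0673 ; 0.025 0.0673 ; y [-0.03122674  0.03017144]
tilt fit z=a*x+b*y+c: [ 0.00062232  0.00066185 -0.00079929] rowtop 149 [ 0.40476439 -0.08609744  0.19431921] [-0.11093347  0.26879601 -1.75992795]
t [-18.33  12.07   4.39] w [-0.1  -0.16 85.06] | now [ 0.4048 -0.0861  0.1943] yaw 173.16 clk 36.22 w 0.694
```

```bash
python3 -m handwheel '[{"tx":-1.5,"ty":1,"tz":0,"wx":0,"wy":0,"wz":6,"claw":0.6},{"tx":-3,"ty":2,"tz":0,"wx":0,"wy":0,"wz":13,"claw":0.6},{"tx":-5,"ty":3.2,"tz":0,"wx":0,"wy":0,"wz":20,"claw":0.6},{"tx":-7,"ty":4.5,"tz":0,"wx":0,"wy":0,"wz":27,"claw":0.6},{"tx":-9,"ty":5.8,"tz":0,"wx":0,"wy":0,"wz":34,"claw":0.6},{"tx":-11,"ty":7,"tz":0,"wx":0,"wy":0,"wz":41,"claw":0.6},{"tx":-13,"ty":8.3,"tz":0,"wx":0,"wy":0,"wz":48,"claw":0.6},{"tx":-15,"ty":9.6,"tz":0,"wx":0,"wy":0,"wz":55,"claw":0.6},{"tx":-17,"ty":11,"tz":0,"wx":0,"wy":0,"wz":62,"claw":0.6},{"tx":-18.3,"ty":12,"tz":1,"wx":0,"wy":0,"wz":69,"claw":0.6},{"tx":-18.3,"ty":12.2,"tz":3,"wx":0,"wy":0,"wz":76,"claw":0.6},{"tx":-18.3,"ty":12.2,"tz":4.5,"wx":0,"wy":0,"wz":83,"claw":0.6}]' 35
python3 -c "
from h import *
for i in range(5): im,d,K,T=grab('wrist')
cv2.imwrite('pics/y2.png',im)
go([0.601,0.0136,0.09],88.1)"; python3 held.py
```

```text
clock: 37.22
position: [0.602, 0.0148, 0.1478]
ee_rot: [-2.221, -2.218, 0.002]
force: [-0.3, -0.2, -1.8]
width: 0.696
t [ 0.04 -0.1   6.07] w [-0.03  0.01  2.29] | now [0.6021 0.0132 0.1507] yaw 90.39 clk 37.47 w 0.692
top z in tool -0.0002521311244961848
-0.025 0.0678 ; -0.012 0.0678 ; 0.0 0.0678 ; 0.013 0.0678 ; 0.025 0.0678 ; y [-0.03024514  0.03114463]
tilt fit z=a*x+b*y+c: [ 0.00162829  0.00241932 -0.00031506] rowtop 148 [0.60239574 0.01307687 0.15124217] [ 1.16889987  0.41535247 -1.8923037 ]
```

```bash
python3 -m handwheel '[{"tx":0,"ty":-0.1,"tz":2,"wx":0,"wy":0,"wz":2.3,"claw":0.6},{"tx":0,"ty":-0.1,"tz":5,"wx":0,"wy":0,"wz":2.3,"claw":0.6},{"tx":0,"ty":-0.1,"tz":7.5,"wx":0,"wy":0,"wz":2.3,"claw":0.6},{"tx":0,"ty":-0.1,"tz":8.8,"wx":0,"wy":0,"wz":2.3,"claw":0.6},{"tx":0,"ty":-0.1,"tz":9.2,"wx":0,"wy":0,"wz":2.3,"claw":0.6},{"tx":0,"ty":-0.1,"tz":9.2,"wx":0,"wy":0,"wz":2.3,"claw":0.6},{"tx":0,"ty":-0.1,"tz":9.2,"wx":0,"wy":0,"wz":2.3,"claw":0.6},{"tx":0,"ty":-0.1,"tz":9.2,"wx":0,"wy":0,"wz":2.3,"claw":0.6}]' 35
python3 -c "
from h import *
im,d,K,T=grab('wrist')
cv2.imwrite('pics/y3.png',im)
go([0.601,0.0136,0.0521],88.1)"
```

```text
clock: 38.18
position: [0.6023, 0.0132, 0.0604]
ee_rot: [2.261, 2.178, 0.003]
force: [0.2, -0.0, -1.7]
width: 0.692
t [ 0.03 -0.13  0.82] w [ 0.15 -0.02 -0.25] | now [0.6022 0.0132 0.0603] yaw 87.85 clk 38.23 w 0.693
```

View pics/y3.png

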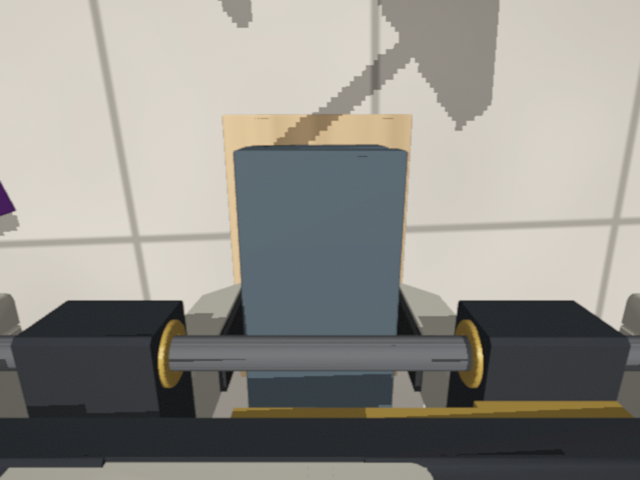

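```bash
python3 -m handwheel '[{"tx":0,"ty":-0.1,"tz":0.4,"wx":0,"wy":0,"wz":-0.2,"claw":0.6},{"tx":0,"ty":-0.1,"tz":0.7,"wx":0,"wy":0,"wz":-0.2,"claw":0.6},{"tx":0,"ty":-0.1,"tz":0.8,"wx":0,"wy":0,"wz":-0.2,"claw":0.6},{"tx":0,"ty":-0.1,"tz":0.8,"wx":0,"wy":0,"wz":-0.2,"claw":0.6}]' 35
python3 -c "
from h import *
go([0.601,0.0136,0.0521],88.1)"
```

```text
clock: 38.57
position: [0.6004, 0.0131, 0.052]
ee_rot: [2.258, 2.183, 0.001]
force: [-3.4, -0.9, 13.5]
width: 0.695
t [ 0.05  0.05 -0.01] w [ 0.06  0.03 -0.05] | now [0.6004 0.0131 0.052 ] yaw 88.05 clk 38.57 w 0.695
```

```bash
python3 -m handwheel '[{"tx":0,"ty":0,"tz":0,"wx":0,"wy":0,"wz":0,"claw":0.75},{"tx":0,"ty":0,"tz":0,"wx":0,"wy":0,"wz":0,"claw":0.9},{"tx":0,"ty":0,"tz":0,"wx":0,"wy":0,"wz":0,"claw":0.9},{"tx":0,"ty":0,"tz":-0.1,"wx":0,"wy":0,"wz":0,"claw":0.9},{"tx":0,"ty":0,"tz":-1.5,"wx":0,"wy":0,"wz":0,"claw":0.9},{"tx":0,"ty":0,"tz":-4,"wx":0,"wy":0,"wz":0,"claw":1},{"tx":0,"ty":0,"tz":-8,"wx":0,"wy":0,"wz":0,"claw":1},{"tx":0,"ty":0,"tz":-12,"wx":0,"wy":0,"wz":0,"claw":1},{"tx":0,"ty":0,"tz":-16,"wx":0,"wy":0,"wz":0,"claw":1},{"tx":0,"ty":0,"tz":-20,"wx":0,"wy":0,"wz":0,"claw":1},{"tx":0,"ty":0,"tz":-24,"wx":0,"wy":0,"wz":0,"claw":1},{"tx":0,"ty":0,"tz":-24,"wx":0,"wy":0,"wz":0,"claw":1}]' 35
python3 -m handwheel '[{"tx":-4,"ty":0,"tz":0,"wx":0,"wy":0,"wz":2,"claw":1},{"tx":-8,"ty":1,"tz":0,"wx":0,"wy":0,"wz":5,"claw":1},{"tx":-12,"ty":2,"tz":0,"wx":0,"wy":0,"wz":10,"claw":1},{"tx":-16,"ty":3,"tz":0,"wx":0,"wy":0,"wz":15,"claw":1},{"tx":-20,"ty":4,"tz":0,"wx":0,"wy":0,"wz":20,"claw":1},{"tx":-24,"ty":6,"tz":0,"wx":0,"wy":0,"wz":25,"claw":1},{"tx":-28,"ty":8,"tz":0,"wx":0,"wy":0,"wz":30,"claw":1},{"tx":-32,"ty":10,"tz":0,"wx":0,"wy":0,"wz":35,"claw":1},{"tx":-35,"ty":12,"tz":0,"wx":0,"wy":0,"wz":38,"claw":1},{"tx":-38,"ty":14,"tz":0,"wx":0,"wy":0,"wz":40,"claw":1},{"tx":-40,"ty":15,"tz":0,"wx":0,"wy":0,"wz":40,"claw":1},{"tx":-40,"ty":15,"tz":0,"wx":0,"wy":0,"wz":40,"claw":1}]' 35
cat > final.py <<'E'
from h import *
for n in ['top','side']:
    im,d,K,T=grab(n); cv2.imwrite('pics/fin_%s.png'%n,im); W=cloud(d,K,T); z=W[...,2]
    h,s,v=cv2.split(cv2.cvtColor(im,cv2.COLOR_BGR2HSV))
    m=((h>85)&(h<125)&(s>25)&(abs(z-.052)<0.007)&(abs(W[...,0]-.6)<.12)&(abs(W[...,1]-.02)<.12)).astype(np.uint8)
    print(n,m.sum())
    if m.sum()>200: r,a=rect(m,0.052,K,T); print("pile top",np.round(r,4),a,np.median(z[m>0]))
    u=(W[...,:2]-o)@rx; vv=(W[...,:2]-o)@ry
    for c in [-.001,.109]:
        k=(abs(vv-c)<.05)&(u<-.02)&(u>-.1)&(z>0.193)&(z<0.21)
        if k.sum()>10: print("divider top",k.sum(),"u-peg",np.median(u[k])+.052,"v range",vv[k].min()-c,vv[k].max()-c,"z",np.median(z[k]))
E
python3 final.py
```

```text
clock: 39.57
position: [0.6033, 0.0142, 0.2993]
ee_rot: [2.254, 2.178, 0.015]
force: [1.1, 0.6, 0.8]
width: 1.001
clock: 40.57
position: [0.7359, -0.3975, 0.2867]
ee_rot: [2.873, 1.272, -0.007]
force: [0.1, -0.4, -0.1]
width: 1.0
top 1068
pile top [0.5988 0.0229 0.1155 0.0645] 89.95740509033202 0.053075611614142426
divider top 170 u-peg -0.004422292641483007 v range -0.037980369934120975 0.04160271185586257 z 0.2018814162627901
divider top 183 u-peg -0.003871246243643399 v range -0.03864414555817919 0.04128470667130903 z 0.2024528013020257
side 823
pile top [0.5969 0.025  0.1253 0.0646] 88.00534820556642 0.05354279446079546
divider top 142 u-peg -0.0035599155708936903 v range -0.03927545739889862 0.04096780854180405 z 0.20300144613418641
divider top 185 u-peg -0.0030890250232640665 v range -0.039752503305189396 0.04140182813094111 z 0.20316020909568577
```

View pics/fin_top.png

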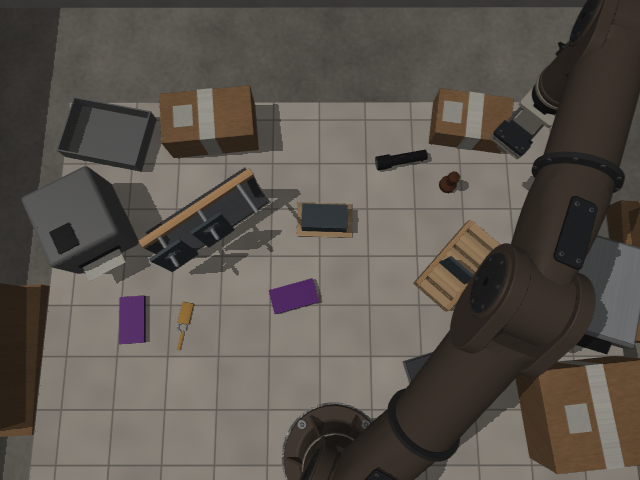

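View pics/fin_side.png

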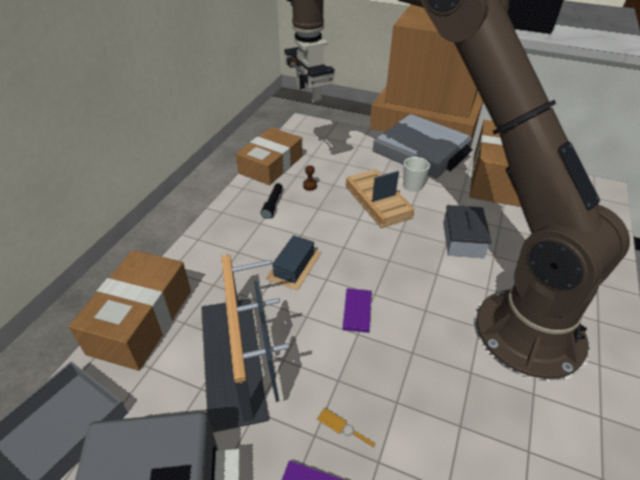

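```bash
python3 -c "
from h import *
a=cv2.imread('pics/fin_side.png')[215:300,190:340]; b=cv2.imread('pics/fin_top.png')[185:260,280:370]
cv2.imwrite('pics/fz.png',np.hstack([cv2.resize(a,(440,330),interpolation=2),cv2.resize(b,(350,330),interpolation=2)]))"
```

```text
(no output)
```

View pics/fz.png

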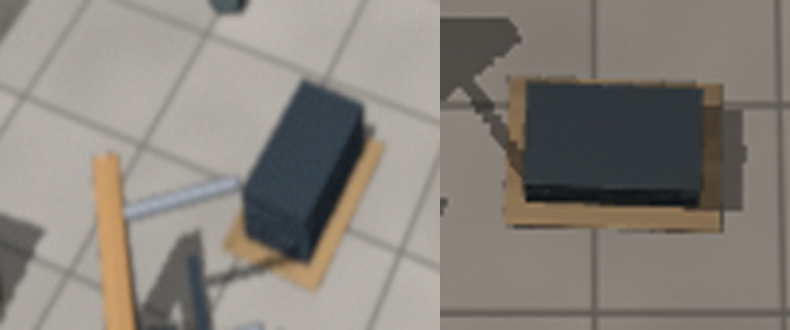

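The pile's sides read as straight and flush on the board in both crops, so I'm handing in.

```bash
python3 -c "
from h import *
s=sensors.observe(); print(s['clock'],s['force'],np.abs(s['dq']).max()); print(arm.sign_off())"
```

```text
40.6667 [-0.00936914 -0.22041426 -0.10122129] 0.043262529994094565
the job is handed in; nothing more can be done
None
```

The job is done and handed in at about 41 s. All three loose grey plates are piled on the birch board, and both window dividers hang by their windows, one on the middle peg and one on the peg at the rack's +y end. The solid divider is still in the stand. I found no fourth plate or third window divider in any picture.

**Pile:** The top face is at 0.053 m, against 0.052 m expected for three plates on the board. Its centre is about 2 mm from the board's centre by the top camera and about 5 mm by the side camera. Both cameras put its long side within 2° of the board's, and the edges look flush.

**Dividers:** Their top edges are at 0.202–0.203 m, which is where they should be when hanging. They sit about 4 mm from the peg points along the peg and 1–2 mm sideways.

**Bystanders:** The cup, torch, fob, stamp and purple plates look unmoved in the pictures; I did not measure them again.

**Along the way:**
- One plate was knocked about 2–3 cm aside, away from the robot. I measured it again before gripping it.
- I got the sideways sign wrong on two hover moves and corrected both before going down.
- The arm was clear of everything, with about 0.2 N at the wrist, when I handed in.

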